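Lay an interlocked layer of reagent cartons on the bench pallet slab

TASK

Clear the emptied tube rack off the pallet slab, standing it upright in the grey tray, and slide the slab's retaining bar all the way back. Then lay all the cartons on the slab in one neat upright interlocked layer with narrow gaps (about 8 mm): if there are five, three side by side with their ends to the fence and the other two end to end in a row across, along the bar side, the whole centred across the slab; if there are only four, a square pinwheel (either hand) round an empty middle, square with the slab and centred on the loading area, the carton ends facing sides. With the layer complete, slide the bar fully home against it, and leave the other things on the bench as they are.

Things in the scene. Friction and masses are not known exactly. Their poses are not given: they have to be found in the camera images.
- slab: Fixed grey pallet slab on the bench, top face 20 mm above it. Origin: on its underside, below the centre of the loading area; z up. x runs from the sliding bar to the fence, y across. The slab spans x -140 to +94 mm, y -106 to +106 mm. Aluminium fence along the +x end: inner face at x = +82 mm, 25 mm above the top face. No other rims.
- slab_top (a point): Centre of the loading area, on the slab's top face; axes as the slab's. Carton centres (x, y in mm; long side along x or y): five cartons: (34,-68) x, (34,0) x, (34,68) x, (-49,-53) y, (-49,53) y; four cartons: (-34,-49) x, (34,49) x, (-49,34) y, (49,-34) y, or the same with all y signs reversed.
- bar (a joint): The aluminium retaining bar slides along slab x: 0 = all the way back (away from the fence; its face towards the fence at slab x = -122 mm), 0.040 m = fully home (face at x = -82 mm, leaving 164 mm to the fence). It stops dead at both ends, drags with about 2 N and stays where it is left.
- bar_grip (a point): Top centre of the black grip block on the bar, 96 mm above the bench; axes as the slab's. The bar is 20 (slab x) x 206 mm (y) and rises 40 mm above the slab's top face; the grip block on its middle is 20 (x) x 18 mm (y) and 36 mm high.
- rack: White emptied tube rack, a block 80 (x) x 45 (y) x 42 mm tall with small holes on top, about 0.16 kg, left on the slab. Origin: centre of its underside, z up.
- tray: Fixed shallow grey tray on the bench beside the slab, open at the top, 130 (x) x 160 (y) mm outside, walls 4 mm thick and 25 mm high, floor 4 mm thick. Origin: centre of its underside.
- carton1: Cardboard carton, 90 (x, long side) x 60 (y) x 45 mm tall, with a grey grip rib on its lid: 50 mm long (along x), 16 mm wide (y), 34 mm high, centred, so 79 mm tall in all; 0.18 to 0.33 kg. Origin: centre of its underside, z up. All cartons are alike; four or five of the five are present, the other is absent (None).
- carton2: Cardboard carton, 90 (x, long side) x 60 (y) x 45 mm tall, with a grey grip rib on its lid: 50 mm long (along x), 16 mm wide (y), 34 mm high, centred, so 79 mm tall in all; 0.18 to 0.33 kg. Origin: centre of its underside, z up. All cartons are alike; four or five of the five are present, the other is absent (None).
- carton3: Cardboard carton, 90 (x, long side) x 60 (y) x 45 mm tall, with a grey grip rib on its lid: 50 mm long (along x), 16 mm wide (y), 34 mm high, centred, so 79 mm tall in all; 0.18 to 0.33 kg. Origin: centre of its underside, z up. All cartons are alike; four or five of the five are present, the other is absent (None).
- carton4: Cardboard carton, 90 (x, long side) x 60 (y) x 45 mm tall, with a grey grip rib on its lid: 50 mm long (along x), 16 mm wide (y), 34 mm high, centred, so 79 mm tall in all; 0.18 to 0.33 kg. Origin: centre of its underside, z up. All cartons are alike; four or five of the five are present, the other is absent (None).
- carton5: Cardboard carton, 90 (x, long side) x 60 (y) x 45 mm tall, with a grey grip rib on its lid: 50 mm long (along x), 16 mm wide (y), 34 mm high, centred, so 79 mm tall in all; 0.18 to 0.33 kg. Origin: centre of its underside, z up. All cartons are alike; four or five of the five are present, the other is absent (None).
- tipbox: A closed pipette-tip box, 117 x 82 x 66 mm, loose on the bench; not part of the job. Origin: centre of its underside.
- bottle: A white plastic bottle, 64 mm across, 150 mm tall, loose on the bench; not part of the job. Origin: centre of its underside.
- mouse: A black computer mouse, 100 x 58 x 32 mm, loose on the bench; not part of the job. Origin: centre of its underside.
- marker: A marker pen lying flat, 130 x 16 mm, loose on the bench; not part of the job. Origin: centre of its underside.
- jar: An amber jar, 72 mm across, 85 mm tall, loose on the bench; not part of the job. Origin: centre of its underside.
- notepad: A notepad, 100 x 140 x 12 mm, loose on the bench; not part of the job. Origin: centre of its underside.

How it is judged (in metres and radians):
On the way, in this order (a step that is already met when the one before it is completed fails the run):
1. the tube rack stands in the tray and the bar is all the way back (x of rack in the frame of tray between -0.045 and 0.045 m and y of rack in the frame of tray between -0.06 and 0.06 m and height (world z) of rack below 0.012 m and angle between rack's own z axis and vertical below 0.1 rad and linear speed of rack below 0.03 m/s and value of joint bar below 0.006 m), for 0.2 s.
2. all cartons rest on the slab's loading area while the bar is still back (x of carton1 in the frame of slab between -0.08 and 0.08 m and y of carton1 in the frame of slab between -0.09 and 0.09 m and z of carton1 in the frame of slab between 0.012 and 0.027 m and x of carton2 in the frame of slab between -0.08 and 0.08 m and y of carton2 in the frame of slab between -0.09 and 0.09 m and z of carton2 in the frame of slab between 0.012 and 0.027 m and x of carton3 in the frame of slab between -0.08 and 0.08 m and y of carton3 in the frame of slab between -0.09 and 0.09 m and z of carton3 in the frame of slab between 0.012 and 0.027 m and x of carton4 in the frame of slab between -0.08 and 0.08 m and y of carton4 in the frame of slab between -0.09 and 0.09 m and z of carton4 in the frame of slab between 0.012 and 0.027 m and x of carton5 in the frame of slab between -0.08 and 0.08 m and y of carton5 in the frame of slab between -0.09 and 0.09 m and z of carton5 in the frame of slab between 0.012 and 0.027 m and value of joint bar below 0.02 m), for 0.2 s.
3. the bar is fully home (value of joint bar above 0.035 m), for 0.2 s.
At the end, for the whole second after the job is handed in: Rack upright on the tray floor; bar within 5 mm of fully home; every carton flat on the slab at rest, within 15 mm (slab x and y each) and 0.17 rad of its place in the pattern for four or five cartons, as given with the slab (x of rack in the frame of tray between -0.045 and 0.045 m and y of rack in the frame of tray between -0.06 and 0.06 m and height (world z) of rack below 0.012 m and angle between each of rack, carton1, carton2, carton3, carton4, carton5's own z axis and vertical below 0.1 rad and linear speed of each of rack, carton1, carton2, carton3, carton4, carton5 below 0.03 m/s and value of joint bar above 0.035 m and z of carton1 in the frame of slab between 0.012 and 0.027 m and z of carton2 in the frame of slab between 0.012 and 0.027 m and z of carton3 in the frame of slab between 0.012 and 0.027 m and z of carton4 in the frame of slab between 0.012 and 0.027 m and z of carton5 in the frame of slab between 0.012 and 0.027 m and ((((x of carton1 in the frame of slab between 0.019 and 0.049 m and y of carton1 in the frame of slab between -0.083 and -0.053 m and angle between the x axis of carton1 and the x axis of slab, either way round below 0.17 rad) or (x of carton2 in the frame of slab between 0.019 and 0.049 m and y of carton2 in the frame of slab between -0.083 and -0.053 m and angle between the x axis of carton2 and the x axis of slab, either way round below 0.17 rad) or (x of carton3 in the frame of slab between 0.019 and 0.049 m and y of carton3 in the frame of slab between -0.083 and -0.053 m and angle between the x axis of carton3 and the x axis of slab, either way round below 0.17 rad) or (x of carton4 in the frame of slab between 0.019 and 0.049 m and y of carton4 in the frame of slab between -0.083 and -0.053 m and angle between the x axis of carton4 and the x axis of slab, either way round below 0.17 rad) or (x of carton5 in the frame of slab between 0.019 and 0.049 m and y of carton5 in the frame of slab between -0.083 and -0.053 m and angle between the x axis of carton5 and the x axis of slab, either way round below 0.17 rad)) and ((x of carton1 in the frame of slab between 0.019 and 0.049 m and y of carton1 in the frame of slab between -0.015 and 0.015 m and angle between the x axis of carton1 and the x axis of slab, either way round below 0.17 rad) or (x of carton2 in the frame of slab between 0.019 and 0.049 m and y of carton2 in the frame of slab between -0.015 and 0.015 m and angle between the x axis of carton2 and the x axis of slab, either way round below 0.17 rad) or (x of carton3 in the frame of slab between 0.019 and 0.049 m and y of carton3 in the frame of slab between -0.015 and 0.015 m and angle between the x axis of carton3 and the x axis of slab, either way round below 0.17 rad) or (x of carton4 in the frame of slab between 0.019 and 0.049 m and y of carton4 in the frame of slab between -0.015 and 0.015 m and angle between the x axis of carton4 and the x axis of slab, either way round below 0.17 rad) or (x of carton5 in the frame of slab between 0.019 and 0.049 m and y of carton5 in the frame of slab between -0.015 and 0.015 m and angle between the x axis of carton5 and the x axis of slab, either way round below 0.17 rad)) and ((x of carton1 in the frame of slab between 0.019 and 0.049 m and y of carton1 in the frame of slab between 0.053 and 0.083 m and angle between the x axis of carton1 and the x axis of slab, either way round below 0.17 rad) or (x of carton2 in the frame of slab between 0.019 and 0.049 m and y of carton2 in the frame of slab between 0.053 and 0.083 m and angle between the x axis of carton2 and the x axis of slab, either way round below 0.17 rad) or (x of carton3 in the frame of slab between 0.019 and 0.049 m and y of carton3 in the frame of slab between 0.053 and 0.083 m and angle between the x axis of carton3 and the x axis of slab, either way round below 0.17 rad) or (x of carton4 in the frame of slab between 0.019 and 0.049 m and y of carton4 in the frame of slab between 0.053 and 0.083 m and angle between the x axis of carton4 and the x axis of slab, either way round below 0.17 rad) or (x of carton5 in the frame of slab between 0.019 and 0.049 m and y of carton5 in the frame of slab between 0.053 and 0.083 m and angle between the x axis of carton5 and the x axis of slab, either way round below 0.17 rad)) and ((x of carton1 in the frame of slab between -0.064 and -0.034 m and y of carton1 in the frame of slab between -0.068 and -0.038 m and angle between the x axis of carton1 and the y axis of slab, either way round below 0.17 rad) or (x of carton2 in the frame of slab between -0.064 and -0.034 m and y of carton2 in the frame of slab between -0.068 and -0.038 m and angle between the x axis of carton2 and the y axis of slab, either way round below 0.17 rad) or (x of carton3 in the frame of slab between -0.064 and -0.034 m and y of carton3 in the frame of slab between -0.068 and -0.038 m and angle between the x axis of carton3 and the y axis of slab, either way round below 0.17 rad) or (x of carton4 in the frame of slab between -0.064 and -0.034 m and y of carton4 in the frame of slab between -0.068 and -0.038 m and angle between the x axis of carton4 and the y axis of slab, either way round below 0.17 rad) or (x of carton5 in the frame of slab between -0.064 and -0.034 m and y of carton5 in the frame of slab between -0.068 and -0.038 m and angle between the x axis of carton5 and the y axis of slab, either way round below 0.17 rad)) and ((x of carton1 in the frame of slab between -0.064 and -0.034 m and y of carton1 in the frame of slab between 0.038 and 0.068 m and angle between the x axis of carton1 and the y axis of slab, either way round below 0.17 rad) or (x of carton2 in the frame of slab between -0.064 and -0.034 m and y of carton2 in the frame of slab between 0.038 and 0.068 m and angle between the x axis of carton2 and the y axis of slab, either way round below 0.17 rad) or (x of carton3 in the frame of slab between -0.064 and -0.034 m and y of carton3 in the frame of slab between 0.038 and 0.068 m and angle between the x axis of carton3 and the y axis of slab, either way round below 0.17 rad) or (x of carton4 in the frame of slab between -0.064 and -0.034 m and y of carton4 in the frame of slab between 0.038 and 0.068 m and angle between the x axis of carton4 and the y axis of slab, either way round below 0.17 rad) or (x of carton5 in the frame of slab between -0.064 and -0.034 m and y of carton5 in the frame of slab between 0.038 and 0.068 m and angle between the x axis of carton5 and the y axis of slab, either way round below 0.17 rad))) or (((x of carton1 in the frame of slab between -0.049 and -0.019 m and y of carton1 in the frame of slab between -0.064 and -0.034 m and angle between the x axis of carton1 and the x axis of slab, either way round below 0.17 rad) or (x of carton1 in the frame of slab between -0.064 and -0.034 m and y of carton1 in the frame of slab between 0.019 and 0.049 m and angle between the x axis of carton1 and the y axis of slab, either way round below 0.17 rad) or (x of carton1 in the frame of slab between 0.019 and 0.049 m and y of carton1 in the frame of slab between 0.034 and 0.064 m and angle between the x axis of carton1 and the x axis of slab, either way round below 0.17 rad) or (x of carton1 in the frame of slab between 0.034 and 0.064 m and y of carton1 in the frame of slab between -0.049 and -0.019 m and angle between the x axis of carton1 and the y axis of slab, either way round below 0.17 rad)) and ((x of carton2 in the frame of slab between -0.049 and -0.019 m and y of carton2 in the frame of slab between -0.064 and -0.034 m and angle between the x axis of carton2 and the x axis of slab, either way round below 0.17 rad) or (x of carton2 in the frame of slab between -0.064 and -0.034 m and y of carton2 in the frame of slab between 0.019 and 0.049 m and angle between the x axis of carton2 and the y axis of slab, either way round below 0.17 rad) or (x of carton2 in the frame of slab between 0.019 and 0.049 m and y of carton2 in the frame of slab between 0.034 and 0.064 m and angle between the x axis of carton2 and the x axis of slab, either way round below 0.17 rad) or (x of carton2 in the frame of slab between 0.034 and 0.064 m and y of carton2 in the frame of slab between -0.049 and -0.019 m and angle between the x axis of carton2 and the y axis of slab, either way round below 0.17 rad)) and ((x of carton3 in the frame of slab between -0.049 and -0.019 m and y of carton3 in the frame of slab between -0.064 and -0.034 m and angle between the x axis of carton3 and the x axis of slab, either way round below 0.17 rad) or (x of carton3 in the frame of slab between -0.064 and -0.034 m and y of carton3 in the frame of slab between 0.019 and 0.049 m and angle between the x axis of carton3 and the y axis of slab, either way round below 0.17 rad) or (x of carton3 in the frame of slab between 0.019 and 0.049 m and y of carton3 in the frame of slab between 0.034 and 0.064 m and angle between the x axis of carton3 and the x axis of slab, either way round below 0.17 rad) or (x of carton3 in the frame of slab between 0.034 and 0.064 m and y of carton3 in the frame of slab between -0.049 and -0.019 m and angle between the x axis of carton3 and the y axis of slab, either way round below 0.17 rad)) and ((x of carton4 in the frame of slab between -0.049 and -0.019 m and y of carton4 in the frame of slab between -0.064 and -0.034 m and angle between the x axis of carton4 and the x axis of slab, either way round below 0.17 rad) or (x of carton4 in the frame of slab between -0.064 and -0.034 m and y of carton4 in the frame of slab between 0.019 and 0.049 m and angle between the x axis of carton4 and the y axis of slab, either way round below 0.17 rad) or (x of carton4 in the frame of slab between 0.019 and 0.049 m and y of carton4 in the frame of slab between 0.034 and 0.064 m and angle between the x axis of carton4 and the x axis of slab, either way round below 0.17 rad) or (x of carton4 in the frame of slab between 0.034 and 0.064 m and y of carton4 in the frame of slab between -0.049 and -0.019 m and angle between the x axis of carton4 and the y axis of slab, either way round below 0.17 rad)) and ((x of carton5 in the frame of slab between -0.049 and -0.019 m and y of carton5 in the frame of slab between -0.064 and -0.034 m and angle between the x axis of carton5 and the x axis of slab, either way round below 0.17 rad) or (x of carton5 in the frame of slab between -0.064 and -0.034 m and y of carton5 in the frame of slab between 0.019 and 0.049 m and angle between the x axis of carton5 and the y axis of slab, either way round below 0.17 rad) or (x of carton5 in the frame of slab between 0.019 and 0.049 m and y of carton5 in the frame of slab between 0.034 and 0.064 m and angle between the x axis of carton5 and the x axis of slab, either way round below 0.17 rad) or (x of carton5 in the frame of slab between 0.034 and 0.064 m and y of carton5 in the frame of slab between -0.049 and -0.019 m and angle between the x axis of carton5 and the y axis of slab, either way round below 0.17 rad))) or (((x of carton1 in the frame of slab between -0.049 and -0.019 m and y of carton1 in the frame of slab between 0.034 and 0.064 m and angle between the x axis of carton1 and the x axis of slab, either way round below 0.17 rad) or (x of carton1 in the frame of slab between -0.064 and -0.034 m and y of carton1 in the frame of slab between -0.049 and -0.019 m and angle between the x axis of carton1 and the y axis of slab, either way round below 0.17 rad) or (x of carton1 in the frame of slab between 0.019 and 0.049 m and y of carton1 in the frame of slab between -0.064 and -0.034 m and angle between the x axis of carton1 and the x axis of slab, either way round below 0.17 rad) or (x of carton1 in the frame of slab between 0.034 and 0.064 m and y of carton1 in the frame of slab between 0.019 and 0.049 m and angle between the x axis of carton1 and the y axis of slab, either way round below 0.17 rad)) and ((x of carton2 in the frame of slab between -0.049 and -0.019 m and y of carton2 in the frame of slab between 0.034 and 0.064 m and angle between the x axis of carton2 and the x axis of slab, either way round below 0.17 rad) or (x of carton2 in the frame of slab between -0.064 and -0.034 m and y of carton2 in the frame of slab between -0.049 and -0.019 m and angle between the x axis of carton2 and the y axis of slab, either way round below 0.17 rad) or (x of carton2 in the frame of slab between 0.019 and 0.049 m and y of carton2 in the frame of slab between -0.064 and -0.034 m and angle between the x axis of carton2 and the x axis of slab, either way round below 0.17 rad) or (x of carton2 in the frame of slab between 0.034 and 0.064 m and y of carton2 in the frame of slab between 0.019 and 0.049 m and angle between the x axis of carton2 and the y axis of slab, either way round below 0.17 rad)) and ((x of carton3 in the frame of slab between -0.049 and -0.019 m and y of carton3 in the frame of slab between 0.034 and 0.064 m and angle between the x axis of carton3 and the x axis of slab, either way round below 0.17 rad) or (x of carton3 in the frame of slab between -0.064 and -0.034 m and y of carton3 in the frame of slab between -0.049 and -0.019 m and angle between the x axis of carton3 and the y axis of slab, either way round below 0.17 rad) or (x of carton3 in the frame of slab between 0.019 and 0.049 m and y of carton3 in the frame of slab between -0.064 and -0.034 m and angle between the x axis of carton3 and the x axis of slab, either way round below 0.17 rad) or (x of carton3 in the frame of slab between 0.034 and 0.064 m and y of carton3 in the frame of slab between 0.019 and 0.049 m and angle between the x axis of carton3 and the y axis of slab, either way round below 0.17 rad)) and ((x of carton4 in the frame of slab between -0.049 and -0.019 m and y of carton4 in the frame of slab between 0.034 and 0.064 m and angle between the x axis of carton4 and the x axis of slab, either way round below 0.17 rad) or (x of carton4 in the frame of slab between -0.064 and -0.034 m and y of carton4 in the frame of slab between -0.049 and -0.019 m and angle between the x axis of carton4 and the y axis of slab, either way round below 0.17 rad) or (x of carton4 in the frame of slab between 0.019 and 0.049 m and y of carton4 in the frame of slab between -0.064 and -0.034 m and angle between the x axis of carton4 and the x axis of slab, either way round below 0.17 rad) or (x of carton4 in the frame of slab between 0.034 and 0.064 m and y of carton4 in the frame of slab between 0.019 and 0.049 m and angle between the x axis of carton4 and the y axis of slab, either way round below 0.17 rad)) and ((x of carton5 in the frame of slab between -0.049 and -0.019 m and y of carton5 in the frame of slab between 0.034 and 0.064 m and angle between the x axis of carton5 and the x axis of slab, either way round below 0.17 rad) or (x of carton5 in the frame of slab between -0.064 and -0.034 m and y of carton5 in the frame of slab between -0.049 and -0.019 m and angle between the x axis of carton5 and the y axis of slab, either way round below 0.17 rad) or (x of carton5 in the frame of slab between 0.019 and 0.049 m and y of carton5 in the frame of slab between -0.064 and -0.034 m and angle between the x axis of carton5 and the x axis of slab, either way round below 0.17 rad) or (x of carton5 in the frame of slab between 0.034 and 0.064 m and y of carton5 in the frame of slab between 0.019 and 0.049 m and angle between the x axis of carton5 and the y axis of slab, either way round below 0.17 rad))))); the robot touches nothing.
It fails at once if another thing on the bench is moved by more than 30 mm (distance of any of tipbox, bottle, mouse, marker, jar, notepad from where it was at the start of the episode above 0.03 m).
Of carton1, carton2, carton3, carton4, carton5 only 4 to 5 are there at a start; the rules pass over those that are not, and their reading is None.
At some moment in a run one of carton1, carton2, carton3, carton4, carton5 may be knocked a few centimetres aside while the robot is not near it.
Once in a run the grip may slacken for a moment while it holds something.
It also fails if it takes over 210 s, if anything falls off the work surface, if the arm or the gripper's body presses on something with over 40 N, if the wrist force passes 120 N, or if a joint passes its speed limit or range.

ROBOT

A 7-joint arm with a two-finger parallel gripper is mounted at the origin on the work surface. World frame = base frame: x ahead of the robot, y to its left, z up, the work surface at z = 0. Lengths are in m, angles in degrees, forces in N, time in s.
With the tool pointing down it reaches from about 0.425 to 0.875 m from the base axis. Payload 9.9 kg.
Tool frame: the origin (TCP) lies midway between the tips of the shut fingers; the grasp point (between the pads) lies 19 mm behind it; x points along the fingers, y is the direction in which the jaws open and shut, and the axes are right-handed (so a half turn about x gives the same grasp; the last joint's range is limited). The gripper opens to 85 mm and grips with 20 to 120 N. Pads are 22 mm wide; open, the fingers measure 114 mm over their backs; the gripper's body (76 mm by 85 mm) begins 54 mm behind the grasp point. The pads swing forward as they close: fully open they stand 13 mm farther back than shut.
Start: joints at [-76.478, 32.985, 1.427, 82.34, -0.859, 64.687, -3.237], TCP at [0.212, 0.641, 0.231] pointing down, gripper open.
Joint ranges: [-157.87, 157.87], [-19.46, 123.44], [-87.15, 90], [11.01, 140.99], [-62.26, 242.26], [9.8, 113.94], [-161.44, 161.44]. Speed limits (degrees/s): [127.2, 127.2, 172.46, 172.46, 180, 180, 180].

INTERFACE

Orientations are given as a 3x3 rotation matrix whose columns are the frame's x, y, z axes.
In Python, from station import bot gives the robot as it stands.
- The arm moves only by the tool jog_arm, never from a script. Its argument "increments" is a list of rows, each an object of numbers: "x", "y", "z": the shift along the tool's x, y, z in mm; "ax", "ay", "az": the turn, a rotation vector about the tool's x, y, z in rad; "claw": the opening in per cent of the stroke, from 0 (shut) to 100 (fully open). A call has 1 to 20 rows; each row shifts and turns the commanded pose from where the row before left it, along the tool's axes as they then stand; what a row does not reach is not made up. A row lasts 1/12 s, in which the tool goes at most 41.7 mm and 7.16 degrees, less where a joint would pass 70% of its speed; a pose out of reach is approached as far as the arm can. A call is refused whole if a number of a shift passes 41.7 or a number of a turn 0.125, either way. A call with a gripper value outside its range is refused whole. The fingers move at their own pace and stop on an object; "grip_force" is the grip in N (left out, the last holds). Time passes only in rows, so rows that do not move let the fingers close. It gives the time, the measured TCP pose, the force and the opening at its end, in the units of the state.
- bot.state(): the state, without advancing time (a new reading comes with each control period).
- bot.get_image(name): name is "scene" or "top" or "wrist"; returns the picture (400x640x3 uint8, red, green, blue); there is no depth.
- bot.calibration(name): a dict with "fovy" (degrees; the focal length in pixels is half the picture's height over the tangent of half this angle, whatever the lens; pixels are square), "cx", "cy" (the principal point, pixels), "k1" (the pictures are not rectified: a ray, as slopes to the right and down, at radius r is drawn at 1 + k1 r^2 times it, then the intrinsics apply), "camera_from_world" (4x4, takes a point from world to camera coordinates). Camera axes: x right, y up, looking along -z (the intrinsics and any distortion apply to the point x, -y, -z); pixel columns grow to the right and rows downward; lengths in m; the calibration is good to about 2 mm. A picture is of the moment at which its call begins: read the wrist's pose just before it. calibration takes no time and is no camera call; for the wrist camera it gives the pose at the moment of the call.
- bot.hand_in(): hands the job in, once; it reports no verdict.
Trained networks look in the newest picture that a camera, given by its name, has taken for a name from the list of things; names that differ only in an ending like _2 or _b are one class to them, and where a whole thing is asked for, a point or a joint stands for the part that bears it (a point fixed in the world has none). Each returns a list of dicts, best first, with "score" (0 to 1); they miss things now and then, are a little off and sometimes report something else, mostly with a low value. They report only what shows in the picture. A call takes as long as a camera call.
- bot.spot_in(name, camera): "centre" ([column, row] in pixels, amid what is visible of it).
The state is a dict: "time": time; "joint_pos": joint angles; "qvel": joint speeds; "effort": joint torques, N m; "tool_pos": TCP position; "tool_rot": TCP orientation; "force": force on the tool from outside, world axes, zero at the start; "ft_torque": the same for the moment, N m; "gripper_width": opening from 0.0 (shut) to 1.0 (fully open).
Only numpy, scipy, OpenCV 4.12 (cv2) and the standard library are available. Lean on these libraries where they do the work, as an engineer would, in place of code of your own. Each camera call takes 0.05 s, during which the arm holds its last target.

## Working session

There is one attempt and no reset: what is moved stays moved. The work goes in short steps, Python scripts to look and compute and a tool call to move; the robot and the scene stay as the last step left them, time stands still between calls to the robot, and variables do not carry over. Pictures are saved under pics/ and viewed, and the job is handed in when it is done.

Besides the shell and the picture viewer there is one more tool, called after "Emit:" by a JSON object that holds its "name" and its "arguments". jog_arm: Moves the arm, as the interface text tells. Its arguments: {"type":"object","properties":{"increments":{"type":"array","items":{"type":"object","properties":{"x":{"type":"number"},"y":{"type":"number"},"z":{"type":"number"},"ax":{"type":"number"},"ay":{"type":"number"},"az":{"type":"number"},"claw":{"type":"number"}}}},"grip_force":{"type":"number"}},"required":["increments"]}

```bash
ls; mkdir -p pics; python3 - <<'E'
from station import bot
import cv2,numpy as np
s=bot.state();print(s)
for n in("scene","top","wrist"):
    cv2.imwrite(f"pics/{n}0.png",bot.get_image(n)[:,:,::-1]); print(n,bot.calibration(n))
E
```

```text
pics
{'time': 0.0, 'joint_pos': array([-76.47818452,  33.03362011,   1.42241422,  82.38635188,
        -0.85862043,  64.68693569,  -3.23935263]), 'qvel': array([-0.04696251,  0.05408617,  0.063508  ,  0.0186684 , -0.01216082,
       -0.07878561, -0.03196616]), 'effort': array([-6.80194580e-05, -7.65784407e+01,  2.25011788e+00, -2.85969615e+01,
        1.52780040e-02,  1.28633488e-02,  7.59867646e-06]), 'tool_pos': array([0.21204994, 0.64034621, 0.2304315 ]), 'tool_rot': array([[-4.41105903e-04,  3.14359353e-01,  9.49303957e-01],
       [-1.62267013e-03,  9.49302574e-01, -3.14359649e-01],
       [-9.99998586e-01, -1.67907308e-03,  9.13585651e-05]]), 'force': array([-0.42005275,  0.6022019 , -0.20984828]), 'ft_torque': array([ 0.0045965 , -0.00779664,  0.01272695]), 'gripper_width': 1.001234493081017}
scene {'fovy': 52.101063639392684, 'cx': 322.2170299651926, 'cy': 201.87614637219744, 'k1': -0.06649288865931895, 'camera_from_world': array([[ 0.63422847,  0.77313858, -0.00331493, -0.36022076],
       [-0.58051314,  0.47903522,  0.65842977,  0.20153609],
       [ 0.51064543, -0.41567054
[... 247 characters left out ...]
1, -9.93176498e-01,  6.47931565e-03,
         6.07670047e-04],
       [ 9.72640355e-01,  1.15348713e-01,  2.01656675e-01,
        -5.20018725e-01],
       [-2.01028051e-01, -1.71790234e-02,  9.79434839e-01,
        -1.74379148e+00],
       [ 0.00000000e+00,  0.00000000e+00,  0.00000000e+00,
         1.00000000e+00]])}
wrist {'fovy': 58.413959304490554, 'cx': 314.8485461105076, 'cy': 199.91762854100384, 'k1': -0.04373162188527852, 'camera_from_world': array([[ 0.31397326,  0.94942943, -0.00213141, -0.67396346],
       [-0.90786198,  0.29956852, -0.29333484,  0.03899383],
       [-0.27786223,  0.09403432,  0.95600739, -0.37941506],
       [ 0.        ,  0.        ,  0.        ,  1.        ]])}
```

View pics/scene0.png

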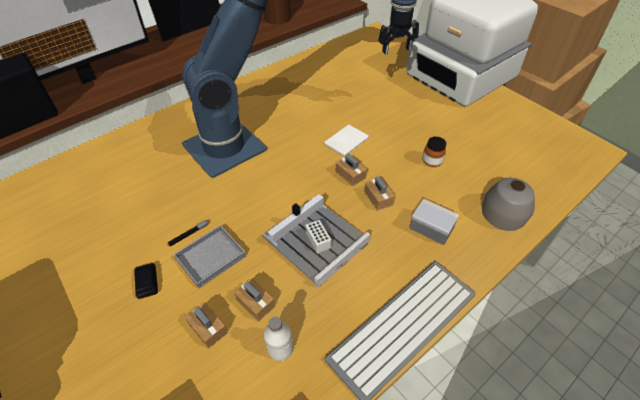

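View pics/top0.png

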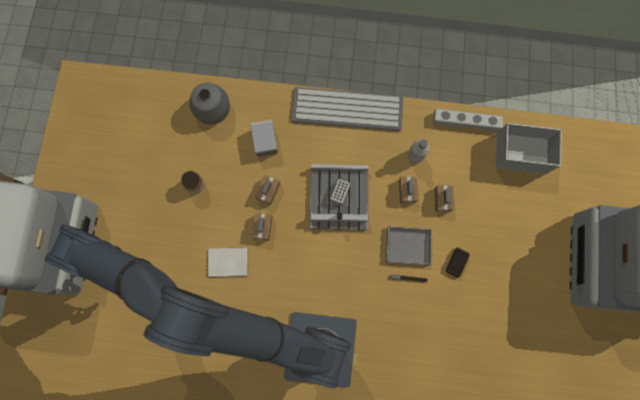

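View pics/wrist0.png

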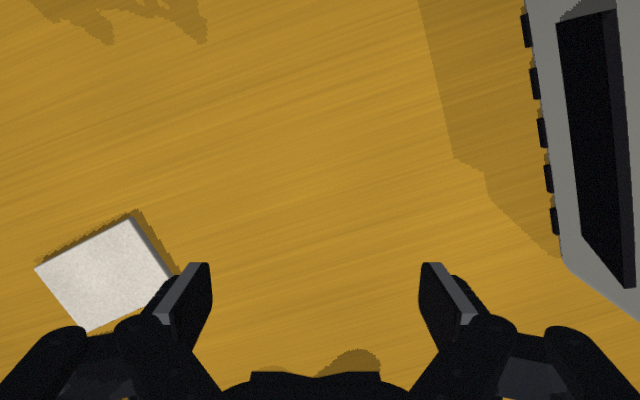

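```bash
cat > h.py <<'E'
import numpy as np,cv2
from scipy.optimize import least_squares
from station import bot
def cal(n):
    c=bot.calibration(n); f=200/np.tan(np.radians(c['fovy']/2)); return dict(f=f,cx=c['cx'],cy=c['cy'],k1=c['k1'],T=np.array(c['camera_from_world']))
def proj(c,P):
    P=np.atleast_2d(P); q=P@c['T'][:3,:3].T+c['T'][:3,3]
    a=np.stack([q[:,0]/-q[:,2],-q[:,1]/-q[:,2]],1); r2=(a**2).sum(1,keepdims=True)
    return a*(1+c['k1']*r2)*c['f']+[c['cx'],c['cy']]
def ray(c,p):
    a=(np.array(p,float)-[c['cx'],c['cy']])/c['f']; u=a.copy()
    for _ in range(20): u=a/(1+c['k1']*(u**2).sum())
    R=c['T'][:3,:3]; o=-R.T@c['T'][:3,3]; d=R.T@np.array([u[0],-u[1],-1]); return o,d/np.linalg.norm(d)
def onz(c,p,z):
    o,d=ray(c,p); return o+d*(z-o[2])/d[2]
def tri(obs):
    A=np.zeros((3,3));b=np.zeros(3);rs=[]
    for c,p in obs:
        o,d=ray(c,p);M=np.eye(3)-np.outer(d,d);A+=M;b+=M@o;rs.append((o,d,M))
    X=np.linalg.solve(A,b); return X,[np.linalg.norm(M@(X-o)) for o,d,M in rs]
def yaw():
    R=bot.state()['tool_rot']; return np.degrees(np.arctan2(R[1,1],R[0,1]))
def snap(n,f):
    c=cal(n); im=bot.get_image(n)[:,:,::-1].copy(); cv2.imwrite('pics/'+f+'.png',im); np.save('pics/'+f+'.npy',c,allow_pickle=True); return c,im
def load(f): return np.load('pics/'+f+'.npy',allow_pickle=True).item(),cv2.imread('pics/'+f+'.png')
def plan(x,y,z,yw):
    """rows from measured pose to target: total shift in tool axes (if yaw is turned first / last)"""
    s=bot.state();R=s['tool_rot'];p=s['tool_pos']
    d=R.T@(np.array([x,y,z])-p)*1000
    a=np.radians(yw);Rt=np.column_stack([[0,0,-1],[np.cos(a),np.sin(a),0],np.cross([0,0,-1],[np.cos(a),np.sin(a),0])])
    rv=cv2.Rodrigues(R.T@Rt)[0].ravel()
    d2=Rt.T@(np.array([x,y,z])-p)*1000
    print('t',s['time'],'pos',p.round(4),'yaw',round(yaw(),2),'width',s['gripper_width'],'F',s['force'].round(1))
    print('shift before turn',d.round(1),'turn',rv.round(4),'shift after turn',d2.round(1))
E
python3 - <<'E'
from h import *
cs={}
for n in('scene','top'):
    cs[n],_=snap(n,n+'1')
D={}
for o in ['carton1','rack','slab','bar_grip','tray','tipbox','bottle','mouse','marker','jar','notepad']:
    for n in('scene','top'):
        r=bot.spot_in(o,n); 
        print(o,n,[(np.round(q['centre']),round(q['score'],2),onz(cs[n],q['centre'],.04)[:2].round(3)) for q in r])
print(bot.state()['time'])
E
```

```text
carton1 scene [(array([204., 321.]), 0.87, array([ 0.581, -0.389])), (array([254., 298.]), 0.59, array([ 0.605, -0.258])), (array([382., 190.]), 0.59, array([0.546, 0.264])), (array([351., 169.]), 0.55, array([0.414, 0.252]))]
carton1 top [(array([261., 227.]), 0.92, array([0.395, 0.259])), (array([267., 190.]), 0.78, array([0.535, 0.256])), (array([444., 197.]), 0.68, array([ 0.585, -0.386])), (array([407., 192.]), 0.56, array([ 0.587, -0.25 ]))]
rack scene [(array([318., 237.]), 0.78, array([ 0.561, -0.008])), (array([207., 323.]), 0.21, array([ 0.59 , -0.386]))]
rack top [(array([338., 194.]), 0.77, array([ 0.549, -0.003]))]
slab scene []
slab top [(array([337., 200.]), 0.7, array([0.526, 0.001]))]
bar_grip scene [(array([297., 218.]), 0.91, array([ 0.466, -0.014]))]
bar_grip top [(array([461., 263.]), 0.72, array([ 0.352, -0.462]))]
tray scene [(array([209., 257.]), 0.77, array([ 0.419, -0.286])), (array([435., 220.]), 0.51, array([0.733, 0.298]))]
tray top [(array([409., 244.]), 0.9, array([ 0.396, -0.273]))]
tipbox scene [(array([433., 222.]), 0.75, array([0.735, 0.289]))]
tipbox top [(array([263., 137.]), 0.8, array([0.733, 0.3  ])), (array([339., 217.]), 0.5, array([ 0.466, -0.014]))]
bottle scene [(array([279., 339.]), 0.57, array([ 0.735, -0.271]))]
bottle top [(array([446., 195.]), 0.63, array([ 0.591, -0.392])), (array([415., 152.]), 0.58, array([ 0.743, -0.269]))]
mouse scene [(array([148., 280.]), 0.9, array([ 0.382, -0.452]))]
mouse top [(array([459., 262.]), 0.68, array([ 0.354, -0.455]))]
marker scene [(array([186., 230.]), 0.74, array([ 0.295, -0.293]))]
marker top []
jar scene [(array([434., 153.]), 0.98, array([0.536, 0.528]))]
jar top [(array([193., 179.]), 0.77, array([0.542, 0.532])), (array([262., 138.]), 0.35, array([0.729, 0.302]))]
notepad scene [(array([344., 143.]), 0.6, array([0.299, 0.321]))]
notepad top [(array([227., 261.]), 0.94, array([0.261, 0.363]))]
1.35
```

```bash
python3 - <<'E'
from h import *
c=cal('wrist');s=bot.state();R=c['T'][:3,:3];o=-R.T@c['T'][:3,3]
print('cam in tool',s['tool_rot'].T@(o-s['tool_pos']),'look dir tool',s['tool_rot'].T@(-R[2]), 'right',s['tool_rot'].T@R[0])
plan(.40,.25,.33,75);plan(.40,.25,.33,0)
E
```

```text
cam in tool [-1.42094721e-01 -1.17225440e-04 -7.42773158e-02] look dir tool [ 9.56030616e-01 -7.31849862e-04  2.93265964e-01] right [ 8.78312209e-04  9.99999547e-01 -3.67733885e-04]
t 1.35 pos [0.2122 0.6408 0.2313] yaw 71.68 width 0.9996410473339059 F [-0.3 -0.  -0. ]
shift before turn [ -98.7 -311.9  301.1] turn [-0.058  0.     0.   ] shift after turn [ -98.7 -328.9  282.5]
t 1.35 pos [0.2122 0.6408 0.2313] yaw 71.68 width 0.9996410473339059 F [-0.3 -0.  -0. ]
shift before turn [ -98.7 -311.9  301.1] turn [1.251 0.    0.   ] shift after turn [-98.7 187.8 390.8]
```

```bash
python3 - <<'E'
from h import *
plan(.46,.14,.37,0)
E
```

```text
t 1.35 pos [0.2122 0.6408 0.2313] yaw 71.68 width 0.9996410473339059 F [-0.3 -0.  -0. ]
shift before turn [-138.7 -397.5  392.7] turn [1.251 0.    0.   ] shift after turn [-138.7  247.8  500.8]
```

Emit:
{"name": "jog_arm", "arguments": {"increments": [{"x": -20,"y": -25,"z": 25},{"x": -20,"y": -25,"z": 25},{"x": -20,"y": -25,"z": 25},{"x": -20,"y": -25,"z": 25},{"x": -20,"y": -25,"z": 25},{"x": -20,"y": -25,"z": 25},{"x": -19,"y": -25,"z": 25},{"y": -28,"z": 27},{"y": -28,"z": 27},{"y": -28,"z": 27},{"y": -28,"z": 27},{"y": -28,"z": 27},{"y": -28,"z": 27},{"y": -28,"z": 27},{"y": -27,"z": 28},{"ax": 0.125},{"ax": 0.125},{"ax": 0.125},{"ax": 0.125},{"ax": 0.125}]}}

```text
validation failed for argument at $.in...
```

Emit:
{"name": "jog_arm", "arguments": {"increments": [{"ax": 0.125},{"ax": 0.125},{"ax": 0.125},{"ax": 0.125},{"ax": 0.125},{"ax": 0}]}}

```text
validation failed for argument at $.in...
```

```bash
python3 - <<'E'
from h import *
plan(.46,.14,.37,0)
c,im=snap('wrist','w1')
print(bot.state()['joint_pos'].round(1))
for o in ['carton1','rack','slab','bar_grip']:
    r=bot.spot_in(o,'wrist'); 
    print(o,[(np.round(q['centre']),round(q['score'],2),onz(c,q['centre'],.04)[:2].round(3)) for q in r])
E
```

```text
t 1.35 pos [0.2122 0.6408 0.2313] yaw 71.68 width 0.9996410473339059 F [-0.3 -0.  -0. ]
shift before turn [-138.7 -397.5  392.7] turn [1.251 0.    0.   ] shift after turn [-138.7  247.8  500.8]
[-76.5  33.    1.4  82.3  -0.9  64.7  -3.2]
carton1 []
rack []
slab []
bar_grip []
```

View pics/w1.png

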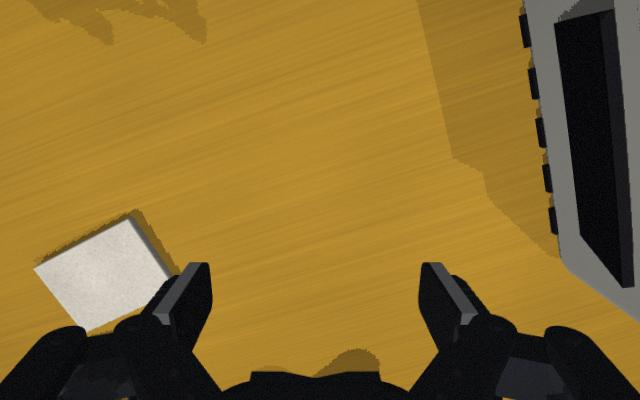

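Emit:
{"name": "jog_arm", "arguments": {"increments": [{"x": -20.0,"y": -25.0,"z": 25.0,"ax": 0.0,"ay": 0.0,"az": 0.0,"claw": 100.0}]}}

```text
time: 1.68
tool_pos: [0.2222, 0.612, 0.2466]
tool_rot: [[-0.005, 0.307, 0.952], [-0.004, 0.952, -0.307], [-1.0, -0.005, -0.004]]
force: [-2.0, -0.4, -1.7]
gripper_width: 1.0
```

Emit:
{"name": "jog_arm", "arguments": {"increments": [{"x": -20,"y": -25,"z": 25,"ax": 0,"ay": 0,"az": 0,"claw": 100},{"x": -20,"y": -25,"z": 25,"ax": 0,"ay": 0,"az": 0,"claw": 100},{"x": -20,"y": -25,"z": 25,"ax": 0,"ay": 0,"az": 0,"claw": 100},{"x": -20,"y": -25,"z": 25,"ax": 0,"ay": 0,"az": 0,"claw": 100},{"x": -20,"y": -25,"z": 25,"ax": 0,"ay": 0,"az": 0,"claw": 100},{"x": -20,"y": -25,"z": 25,"ax": 0,"ay": 0,"az": 0,"claw": 100},{"x": 0,"y": -28,"z": 27,"ax": 0,"ay": 0,"az": 0,"claw": 100},{"x": 0,"y": -28,"z": 27,"ax": 0,"ay": 0,"az": 0,"claw": 100},{"x": 0,"y": -28,"z": 27,"ax": 0,"ay": 0,"az": 0,"claw": 100},{"x": 0,"y": -28,"z": 27,"ax": 0,"ay": 0,"az": 0,"claw": 100},{"x": 0,"y": -28,"z": 27,"ax": 0,"ay": 0,"az": 0,"claw": 100},{"x": 0,"y": -28,"z": 27,"ax": 0,"ay": 0,"az": 0,"claw": 100},{"x": 0,"y": -28,"z": 27,"ax": 0,"ay": 0,"az": 0,"claw": 100},{"x": 0,"y": -28,"z": 27,"ax": 0,"ay": 0,"az": 0,"claw": 100},{"x": 0,"y": 0,"z": 0,"ax": 0.125,"ay": 0,"az": 0,"claw": 100},{"x": 0,"y": 0,"z": 0,"ax": 0.125,"ay": 0,"az": 0,"claw": 100},{"x": 0,"y": 0,"z": 0,"ax": 0.125,"ay": 0,"az": 0,"claw": 100},{"x": 0,"y": 0,"z": 0,"ax": 0.125,"ay": 0,"az": 0,"claw": 100},{"x": 0,"y": 0,"z": 0,"ax": 0.125,"ay": 0,"az": 0,"claw": 100},{"x": 0,"y": 0,"z": 0,"ax": 0.125,"ay": 0,"az": 0,"claw": 100}]}}

```text
time: 3.35
tool_pos: [0.4579, 0.139, 0.3714]
tool_rot: [[0.0, 0.88, 0.475], [0.0, 0.475, -0.88], [-1.0, 0.0, -0.0]]
force: [0.1, 1.2, -0.7]
gripper_width: 0.999
```

Emit:
{"name": "jog_arm", "arguments": {"increments": [{"x": 0,"ax": 0.125},{"x": 0,"ax": 0.125},{"x": 0,"ax": 0.125},{"x": 0,"ax": 0.125},{"x": 0,"ax": 0}]}}

```text
validation failed for argument at $.in...
```

```bash
python3 - <<'E'
from h import *
plan(.46,.14,.37,0)
c,im=snap('wrist','w1')
print(bot.state()['joint_pos'].round(1))
for o in ['carton1','rack','slab','bar_grip']:
    r=bot.spot_in(o,'wrist'); 
    print(o,[(np.round(q['centre']),round(q['score'],2),onz(c,q['centre'],.04)[:2].round(3)) for q in r])
E
```

```text
t 3.35 pos [0.4579 0.139  0.3714] yaw 28.34 width 0.9989643055063498 F [ 0.1  1.2 -0.7]
shift before turn [1.4 2.3 0.1] turn [ 4.946e-01 -2.000e-04 -3.000e-04] shift after turn [ 1.4  2.1 -1. ]
[-39.6  10.4  21.2  97.3  -3.9  73.1  10.2]
carton1 [(array([412.,  95.]), 0.77, array([0.535, 0.259])), (array([320.,  40.]), 0.63, array([0.4 , 0.26])), (array([279., 368.]), 0.6, array([ 0.577, -0.206]))]
rack [(array([328., 270.]), 0.56, array([ 0.56, -0.01]))]
slab []
bar_grip [(array([273., 240.]), 0.78, array([ 0.468, -0.005]))]
```

View pics/w1.png

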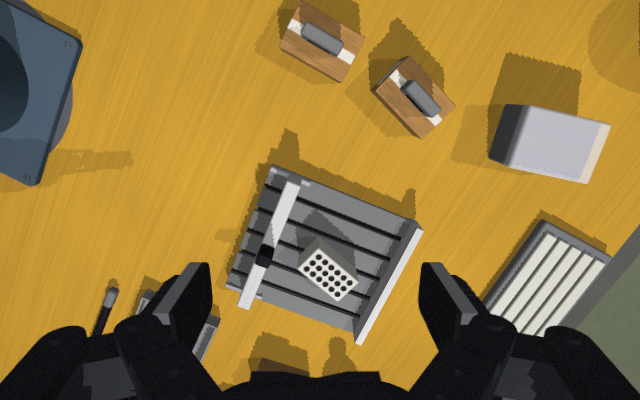

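```bash
python3 - <<'E'
from h import *
c,im=load('w1')
cv2.imwrite('pics/z1.png',cv2.resize(im[160:350,220:430],None,fx=3.1,fy=3.1,interpolation=cv2.INTER_CUBIC))
cv2.imwrite('pics/z2.png',cv2.resize(im[0:145,270:470],None,fx=4,fy=4,interpolation=cv2.INTER_CUBIC))
E
```

```text
(no output)
```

View pics/z1.png

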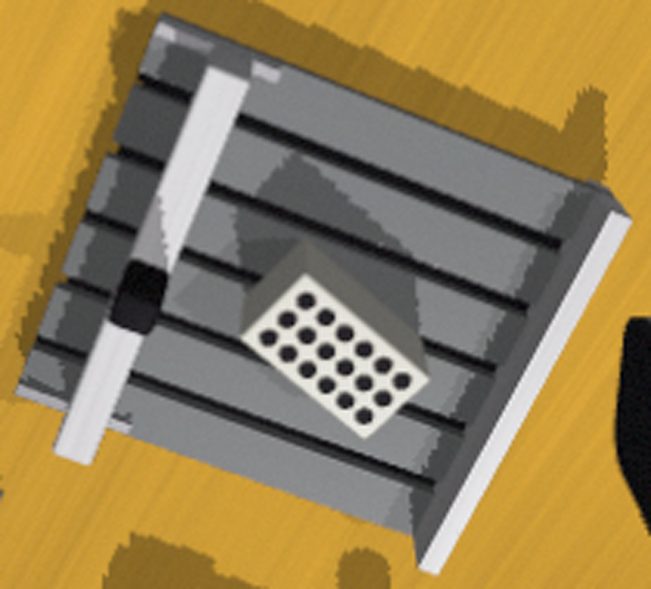

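View pics/z2.png

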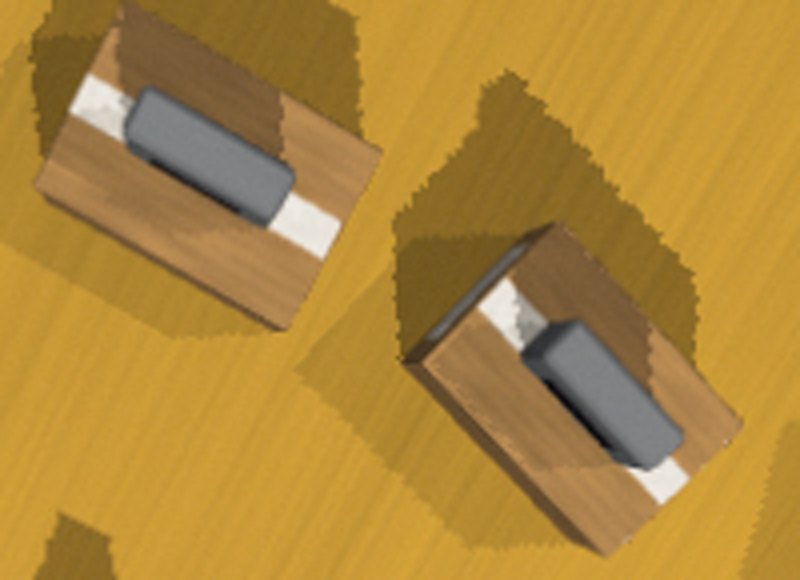

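```bash
cat >> h.py <<'E'
def fit(obs,x0,bar=False,zfree=False):
    """obs: list of (cal,[(local xyz mm),...],[(px),...]); x0=(x,y,yawdeg)"""
    def P(v,L):
        a=np.radians(v[2]);L=np.array(L,float)/1000
        return np.column_stack([v[0]+L[:,0]*np.cos(a)-L[:,1]*np.sin(a),v[1]+L[:,0]*np.sin(a)+L[:,1]*np.cos(a),L[:,2]+(v[3] if zfree else 0)])
    def f(v): return np.concatenate([(proj(c,P(v,L))-np.array(p,float)).ravel() for c,L,p in obs])
    r=least_squares(f,list(x0)+([0.0] if zfree else []),x_scale=[.1,.1,10]+([.1] if zfree else []))
    return r.x,np.abs(r.fun).max(),r.fun.reshape(-1,2).round(1).tolist()
def box(l,w,z): return [(l/2,w/2,z),(-l/2,w/2,z),(-l/2,-w/2,z),(l/2,-w/2,z)]
def zp(pts,s,ox,oy): return [((a+.5)/s+ox-.5,(b+.5)/s+oy-.5) for a,b in pts]
E
python3 - <<'E'
from h import *
c,im=load('w1')
sl=[(94,106,45),(94,-106,45),(82,-106,45),(-140,106,20),(-140,-106,20)]
px=zp([(630,215),(437,573),(418,568),(165,15),(20,388)],3.1,220,160)
for zf in(0,1):print('slab',fit([(c,sl,px)],(.55,0,0),zfree=zf))
v=fit([(c,sl,px)],(.55,0,0))[0]
bp=zp([(207,68),(248,82),(55,452),(90,464)],3.1,220,160)
a=np.radians(v[2])
for p in bp:
    q=onz(c,p,.06)[:2]-v[:2]; print('bar',(np.array([[np.cos(a),np.sin(a)],[-np.sin(a),np.cos(a)]])@q*1000).round(1))
# rack
R=zp([(305,272),(428,380),(365,438),(243,335)],3.1,220,160)
# long axis from (243,335)->(365,438)
L=[(-40,22.5,62),(40,22.5,62),(40,-22.5,62),(-40,-22.5,62)]
for zf in(0,1):print('rack',fit([(c,L,R)],(.55,0,0),zfree=zf))
A=zp([(122,3),(381,152),(283,329),(38,185)],4,270,0)
B=zp([(558,222),(742,425),(608,556),(427,365)],4,270,0)
L=[(-45,30,45),(45,30,45),(45,-30,45),(-45,-30,45)]
for zf in(0,1):print('A',fit([(c,L,A)],(.4,.25,0),zfree=zf))
for zf in(0,1):print('B',fit([(c,L,B)],(.54,.25,0),zfree=zf))
E
```

```text
slab (array([ 5.65742203e-01, -1.91393396e-03,  5.61121134e+00]), np.float64(2.086392040639339), [[2.1, 0.8], [0.8, 0.4], [0.0, -0.3], [-1.0, -1.5], [-2.0, 1.3]])
slab (array([ 5.67488266e-01, -4.56937658e-03,  5.60041491e+00, -6.48348132e-03]), np.float64(1.4120212337830935), [[0.8, 1.2], [0.4, -0.7], [-0.3, -1.4], [-0.2, -0.2], [-0.7, 0.9]])
bar [-112.2   99.5]
bar [-94.  100.6]
bar [-110.4 -102.7]
bar [ -92.9 -102.4]
rack (array([ 5.57844373e-01, -6.63371475e-03, -1.50333255e+01]), np.float64(1.6006655253685835), [[0.5, -0.7], [1.5, -0.3], [-0.3, 0.9], [-1.6, 0.2]])
rack (array([ 5.62637131e-01, -1.41856785e-02, -1.49089715e+01, -1.63432196e-02]), np.float64(0.7273234588299147), [[0.7, 0.2], [0.4, -0.7], [-0.6, -0.1], [-0.5, 0.5]])
A (array([0.40260435, 0.25825483, 0.01078057]), np.float64(1.9285866634957074), [[-0.0, -1.4], [0.9, 0.1], [1.1, 1.0], [-1.9, 0.6]])
A (array([ 0.40190436,  0.26000002, -0.02486116, -0.01458628]), np.float64(0.6418485637349818), [[0.6, -0.2], [-0.5, 0.1], [0.4, -0.3], [-0.6, 0.3]])
B (array([  0.53982249,   0.2572308 , -15.03821974]), np.float64(2.039166173981414), [[0.2, -1.0], [1.6, 0.2], [0.3, 1.4], [-2.0, -0.3]])
B (array([  0.54398365,   0.25925783, -15.06735346,  -0.01716696]), np.float64(0.5955604747945245), [[0.4, 0.4], [0.1, -0.2], [0.1, -0.1], [-0.6, -0.1]])
```

```bash
python3 - <<'E'
from h import *
plan(.56,-.01,.20,75)
E
```

```text
t 3.6 pos [0.4579 0.1392 0.3714] yaw 28.96 width 0.9982542708341299 F [ 0.3  0.9 -0.6]
shift before turn [171.4  17.1 180. ] turn [-8.035e-01  0.000e+00 -2.000e-04] shift after turn [ 171.4 -117.7  137.2]
```

Emit:
{"name": "jog_arm", "arguments": {"increments": [{"x": 24,"y": 2,"z": 26,"ax": 0,"ay": 0,"az": 0,"claw": 100},{"x": 24,"y": 2,"z": 26,"ax": 0,"ay": 0,"az": 0,"claw": 100},{"x": 24,"y": 2,"z": 26,"ax": 0,"ay": 0,"az": 0,"claw": 100},{"x": 24,"y": 2,"z": 26,"ax": 0,"ay": 0,"az": 0,"claw": 100},{"x": 24,"y": 3,"z": 26,"ax": 0,"ay": 0,"az": 0,"claw": 100},{"x": 24,"y": 3,"z": 25,"ax": 0,"ay": 0,"az": 0,"claw": 100},{"x": 27,"y": 3,"z": 25,"ax": 0,"ay": 0,"az": 0,"claw": 100},{"x": 0,"y": 0,"z": 0,"ax": -0.12,"ay": 0,"az": 0,"claw": 100},{"x": 0,"y": 0,"z": 0,"ax": -0.12,"ay": 0,"az": 0,"claw": 100},{"x": 0,"y": 0,"z": 0,"ax": -0.12,"ay": 0,"az": 0,"claw": 100},{"x": 0,"y": 0,"z": 0,"ax": -0.12,"ay": 0,"az": 0,"claw": 100},{"x": 0,"y": 0,"z": 0,"ax": -0.12,"ay": 0,"az": 0,"claw": 100},{"x": 0,"y": 0,"z": 0,"ax": -0.12,"ay": 0,"az": 0,"claw": 100},{"x": 0,"y": 0,"z": 0,"ax": -0.08,"ay": 0,"az": 0,"claw": 100},{"x": 0,"y": 0,"z": 0,"ax": 0,"ay": 0,"az": 0,"claw": 100},{"x": 0,"y": 0,"z": 0,"ax": 0,"ay": 0,"az": 0,"claw": 100}]}}

```text
time: 4.93
tool_pos: [0.5594, -0.0108, 0.2003]
tool_rot: [[0.0, 0.268, 0.964], [0.0, 0.964, -0.268], [-1.0, 0.0, 0.0]]
force: [0.4, -0.9, -0.2]
gripper_width: 1.001
```

```bash
python3 - <<'E'
from h import *
plan(.56,-.01,.20,75)
c,im=snap('wrist','w2')
for o in ['rack','bar_grip']:
    r=bot.spot_in(o,'wrist'); 
    print(o,[(np.round(q['centre']),round(q['score'],2),onz(c,q['centre'],.06)[:2].round(3)) for q in r])
E
```

```text
t 4.9333 pos [ 0.5594 -0.0108  0.2003] yaw 74.48 width 1.001039339193866 F [ 0.4 -0.9 -0.2]
shift before turn [0.3 1.  0.4] turn [-0.009   0.     -0.0003] shift after turn [0.3 1.  0.4]
rack [(array([318., 180.]), 0.83, array([ 0.555, -0.008]))]
bar_grip [(array([285.,  67.]), 0.92, array([ 0.465, -0.008]))]
```

View pics/w2.png

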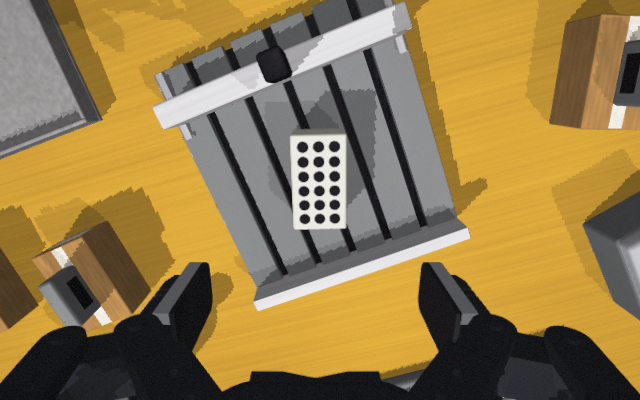

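```bash
python3 - <<'E'
from h import *
c,im=load('w2')
cv2.imwrite('pics/z3.png',cv2.resize(im[0:170,140:420],None,fx=2.8,fy=2.8,interpolation=cv2.INTER_CUBIC))
cv2.imwrite('pics/z4.png',cv2.resize(im[110:320,230:480],None,fx=2.8,fy=2.8,interpolation=cv2.INTER_CUBIC))
E
```

```text
(no output)
```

View pics/z3.png

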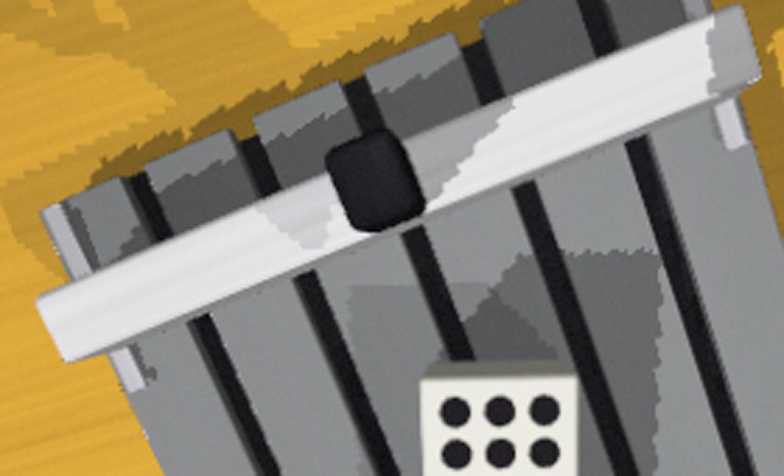

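View pics/z4.png

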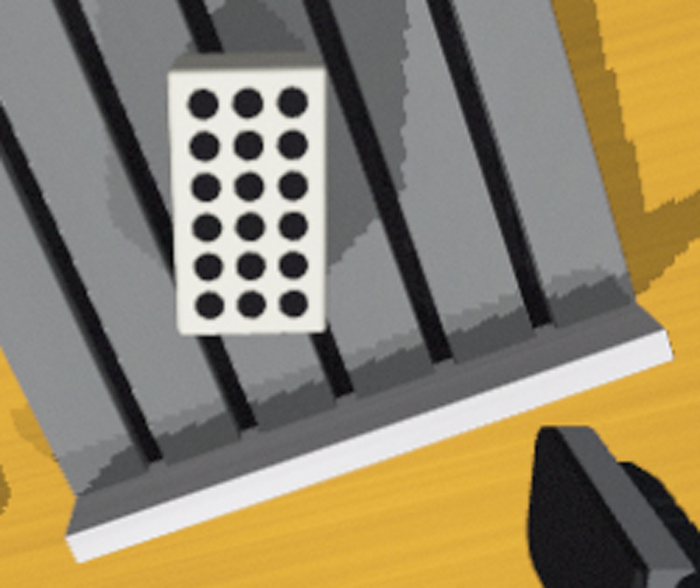

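```bash
cat > s1.py <<'E'
from h import *
c,im=load('w2')
c1,_=load('w1')
L=[(-40,-22.5,62),(-40,22.5,62),(40,22.5,62),(40,-22.5,62)]
R=zp([(169,71),(326,67),(326,329),(179,334)],2.8,230,110)
R1=zp([(305,272),(428,380),(365,438),(243,335)],3.1,220,160)
L1=[(-40,22.5,62),(40,22.5,62),(40,-22.5,62),(-40,-22.5,62)]
for zf in(0,1):print('rack',fit([(c,L,R)],(.55,0,0),zfree=zf)[:2],fit([(c,L,R),(c1,L1,R1)],(.55,0,0),zfree=zf)[:2])
print('rack top z by tri',[tri([(c,a),(c1,b)])[0].round(4) for a,b in zip(R,[R1[3],R1[0],R1[1],R1[2]])])
sl=[(82,106,45),(94,106,45),(82,-106,45),(94,-106,45),(82,106,20),(82,-106,20),(-140,-106,20)]
S=zp([(665,330),(672,357),(66,540),(80,563),(635,303),(77,495)],2.8,230,110)+zp([(40,212)],2.8,140,0)
for zf in(0,1):print('slab',fit([(c,sl,S)],(.55,0,0),zfree=zf))
v=fit([(c,sl,S)],(.55,0,0))[0]
a=np.radians(v[2])
loc=lambda q:(np.array([[np.cos(a),np.sin(a)],[-np.sin(a),np.cos(a)]])@(q[:2]-v[:2])*1000).round(1)
for p in zp([(37,303),(68,362),(740,5),(760,77)],2.8,140,0): print('bar',loc(onz(c,p,.06)))
E
python3 s1.py
```

```text
rack (array([ 5.57826532e-01, -7.21720699e-03, -1.41311073e+01]), np.float64(1.524598321292217)) (array([ 5.57839432e-01, -7.09460885e-03, -1.43317166e+01]), np.float64(1.8432958398449273))
rack (array([ 5.59398309e-01, -7.57331566e-03, -1.41322341e+01, -6.93472270e-03]), np.float64(0.34499180140088015)) (array([ 5.58835966e-01, -7.68589766e-03, -1.43376914e+01, -4.22201165e-03]), np.float64(1.4515191296790135))
rack top z by tri [array([ 0.5156, -0.019 ,  0.0573]), array([0.5253, 0.0237, 0.0606]), array([0.5994, 0.0047, 0.0651]), array([ 0.5915, -0.0388,  0.0589])]
slab (array([ 5.65673774e-01, -3.24798012e-03,  5.67016735e+00]), np.float64(1.732603362978466), [[1.1, -0.6], [1.7, 1.3], [-1.0, -0.9], [-0.9, 0.9], [1.3, -0.4], [-0.9, 1.4], [-1.4, -0.4]])
slab (array([ 5.66574653e-01, -3.35341439e-03,  5.65927171e+00, -2.60305463e-03]), np.float64(1.6437089840071053), [[-0.0, -0.7], [0.6, 1.1], [-0.4, -1.6], [-0.3, 0.1], [0.3, -0.4], [-0.3, 0.9], [0.2, 0.7]])
bar [-110.4 -101.7]
bar [ -92.8 -101.1]
bar [-111.2  101.5]
bar [-93.  101.2]
```

Emit:
{"name": "jog_arm", "arguments": {"increments": [{"x": 40,"y": 3,"z": -2,"ax": -0.022,"ay": 0,"az": 0,"claw": 100},{"x": 40,"y": 0,"z": 0,"ax": 0,"ay": 0,"az": 0,"claw": 100},{"x": 40,"y": 0,"z": 0,"ax": 0,"ay": 0,"az": 0,"claw": 100},{"x": 25,"y": 0,"z": 0,"ax": 0,"ay": 0,"az": 0,"claw": 100},{"x": 15,"y": 0,"z": 0,"ax": 0,"ay": 0,"az": 0,"claw": 100},{"x": 7,"y": 0,"z": 0,"ax": 0,"ay": 0,"az": 0,"claw": 100},{"x": 0,"y": 0,"z": 0,"ax": 0,"ay": 0,"az": 0,"claw": 100},{"x": 0,"y": 0,"z": 0,"ax": 0,"ay": 0,"az": 0,"claw": 40},{"x": 0,"y": 0,"z": 0,"ax": 0,"ay": 0,"az": 0,"claw": 20},{"x": 0,"y": 0,"z": 0,"ax": 0,"ay": 0,"az": 0,"claw": 20},{"x": 0,"y": 0,"z": 0,"ax": 0,"ay": 0,"az": 0,"claw": 20},{"x": 0,"y": 0,"z": 0,"ax": 0,"ay": 0,"az": 0,"claw": 20},{"x": 0,"y": 0,"z": 0,"ax": 0,"ay": 0,"az": 0,"claw": 20},{"x": 0,"y": 0,"z": 0,"ax": 0,"ay": 0,"az": 0,"claw": 20}], "grip_force": 60}}

```text
time: 6.25
tool_pos: [0.559, -0.0072, 0.0348]
tool_rot: [[0.002, 0.245, 0.969], [0.0, 0.969, -0.245], [-1.0, 0.001, 0.002]]
force: [-1.6, 0.0, 7.0]
gripper_width: 0.519
```

Emit:
{"name": "jog_arm", "arguments": {"increments": [{"x": -20,"y": 0,"z": 0,"ax": 0,"ay": 0,"az": 0,"claw": 20},{"x": -40,"y": 0,"z": 0,"ax": 0,"ay": 0,"az": 0,"claw": 20},{"x": -40,"y": 0,"z": 0,"ax": 0,"ay": 0,"az": 0,"claw": 20},{"x": -40,"y": 0,"z": 0,"ax": 0,"ay": 0,"az": 0,"claw": 20},{"x": 0,"y": -30,"z": 0,"ax": 0,"ay": 0,"az": 0,"claw": 20},{"x": 0,"y": -40,"z": 0,"ax": 0,"ay": 0,"az": 0,"claw": 20},{"x": 0,"y": -40,"z": 0,"ax": 0,"ay": 0,"az": 0,"claw": 20},{"x": 0,"y": -40,"z": 0,"ax": 0,"ay": 0,"az": 0,"claw": 20},{"x": 0,"y": -40,"z": 0,"ax": 0,"ay": 0,"az": 0,"claw": 20},{"x": 0,"y": -40,"z": 0,"ax": 0,"ay": 0,"az": 0,"claw": 20},{"x": 0,"y": -30,"z": 0,"ax": 0,"ay": 0,"az": 0,"claw": 20},{"x": 0,"y": 0,"z": 0,"ax": 0,"ay": 0,"az": 0,"claw": 20},{"x": 0,"y": 0,"z": 0,"ax": 0,"ay": 0,"az": 0,"claw": 20}]}}

```text
time: 7.33
tool_pos: [0.4934, -0.2615, 0.1739]
tool_rot: [[0.001, 0.25, 0.968], [-0.001, 0.968, -0.25], [-1.0, -0.001, 0.001]]
force: [0.4, 0.5, -1.7]
gripper_width: 0.519
```

```bash
python3 - <<'E'
from h import *
plan(.40,-.28,.10,75)
c,im=snap('wrist','w3')
E
```

```text
t 7.3333 pos [ 0.4934 -0.2615  0.1739] yaw 75.54 width 0.5185121251716102 F [ 0.4  0.5 -1.7]
shift before turn [ 73.9 -41.2 -85.9] turn [0.0095 0.0008 0.0007] shift after turn [ 73.9 -42.  -85.4]
```

View pics/w3.png

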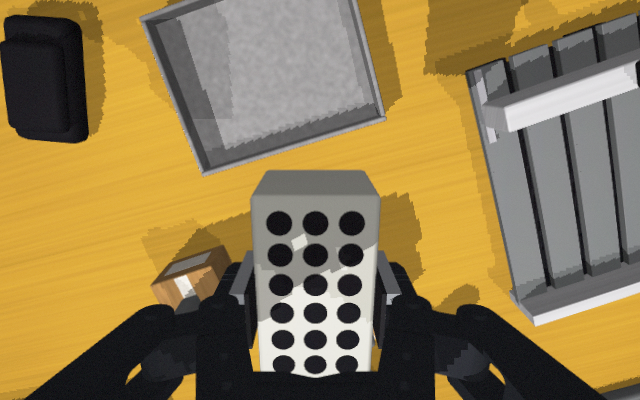

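```bash
python3 - <<'E'
from h import *
c,im=load('w3')
P=[onz(c,p,.025) for p in[(140,20),(204,175),(385,120)]]
print(np.round(P,4),np.linalg.norm(P[1]-P[0]),np.linalg.norm(P[2]-P[1]))
d=P[2]-P[1];print(np.degrees(np.arctan2(d[1],d[0])))
E
```

```text
[[ 0.338  -0.3578  0.025 ]
 [ 0.4636 -0.3502  0.025 ]
 [ 0.4571 -0.1948  0.025 ]] 0.12582880362835022 0.15549724898387687
92.40251331219356
```

Emit:
{"name": "jog_arm", "arguments": {"increments": [{"x": 0,"y": -12,"z": -30,"ax": 0,"ay": 0,"az": 0,"claw": 20},{"x": 10,"y": -13,"z": -30,"ax": 0,"ay": 0,"az": 0,"claw": 20},{"x": 20,"y": -12,"z": -31,"ax": 0,"ay": 0,"az": 0,"claw": 20},{"x": 35,"y": 0,"z": 0,"ax": 0,"ay": 0,"az": 0,"claw": 20},{"x": 35,"y": 0,"z": 0,"ax": 0,"ay": 0,"az": 0,"claw": 20},{"x": 25,"y": 0,"z": 0,"ax": 0,"ay": 0,"az": 0,"claw": 20},{"x": 12,"y": 0,"z": 0,"ax": 0,"ay": 0,"az": 0,"claw": 20},{"x": 8,"y": 0,"z": 0,"ax": 0,"ay": 0,"az": 0,"claw": 20},{"x": 4,"y": 0,"z": 0,"ax": 0,"ay": 0,"az": 0,"claw": 20},{"x": 3,"y": 0,"z": 0,"ax": 0,"ay": 0,"az": 0,"claw": 20},{"x": 0,"y": 0,"z": 0,"ax": 0,"ay": 0,"az": 0,"claw": 20},{"x": 0,"y": 0,"z": 0,"ax": 0,"ay": 0,"az": 0,"claw": 20}]}}

```text
time: 8.38
tool_pos: [0.3977, -0.2728, 0.022]
tool_rot: [[0.001, 0.245, 0.97], [-0.001, 0.97, -0.245], [-1.0, -0.0, 0.001]]
force: [-0.2, -0.9, -1.4]
gripper_width: 0.516
```

Emit:
{"name": "jog_arm", "arguments": {"increments": [{"x": 2,"y": 0,"z": 0,"ax": 0,"ay": 0,"az": 0,"claw": 20},{"x": 0,"y": 0,"z": 0,"ax": 0,"ay": 0,"az": 0,"claw": 20},{"x": 0,"y": 0,"z": 0,"ax": 0,"ay": 0,"az": 0,"claw": 75},{"x": 0,"y": 0,"z": 0,"ax": 0,"ay": 0,"az": 0,"claw": 80},{"x": 0,"y": 0,"z": 0,"ax": 0,"ay": 0,"az": 0,"claw": 80},{"x": -10,"y": 0,"z": 0,"ax": 0,"ay": 0,"az": 0,"claw": 80},{"x": -35,"y": 0,"z": 0,"ax": 0,"ay": 0,"az": 0,"claw": 80},{"x": -40,"y": 0,"z": 0,"ax": 0,"ay": 0,"az": 0,"claw": 80},{"x": -40,"y": 0,"z": 0,"ax": 0,"ay": 0,"az": 0,"claw": 80},{"x": -40,"y": 0,"z": 0,"ax": 0,"ay": 0,"az": 0,"claw": 80}]}}

```text
time: 9.22
tool_pos: [0.3965, -0.2726, 0.1862]
tool_rot: [[-0.001, 0.246, 0.969], [0.0, 0.969, -0.246], [-1.0, 0.0, -0.001]]
force: [1.0, 0.5, 0.9]
gripper_width: 0.798
```

```bash
python3 - <<'E'
from h import *
a=np.radians(5.65);Rm=np.array([[np.cos(a),-np.sin(a)],[np.sin(a),np.cos(a)]])
for bx in(-132,-102,-92): print(bx,np.array([.566,-.003])+Rm@[bx/1000,0])
g=np.array([.566,-.003])+Rm@[-.102,0]
plan(g[0],g[1],.20,95.65)
c,im=snap('wrist','w4');c,im=snap('scene','s4')
E
```

```text
-132 [ 0.43464127 -0.01599558]
-102 [ 0.46449553 -0.01304204]
-92 [ 0.47444695 -0.01205753]
t 9.2167 pos [ 0.3965 -0.2726  0.1862] yaw 75.79 width 0.7984337715836652 F [1.  0.5 0.9]
shift before turn [-13.8 268.3   2.2] turn [-3.467e-01 -5.000e-04 -1.000e-04] shift after turn [-13.8 251.6  93.2]
```

View pics/w4.png

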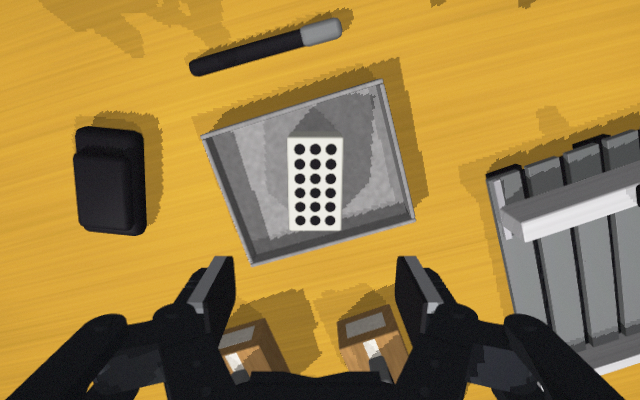

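View pics/s4.png

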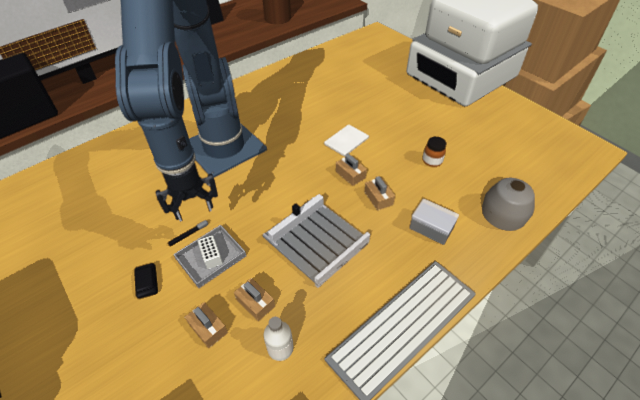

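Emit:
{"name": "jog_arm", "arguments": {"increments": [{"x": -2,"y": 38,"z": 0,"ax": 0,"ay": 0,"az": 0,"claw": 60},{"x": 0,"y": 38,"z": 0,"ax": 0,"ay": 0,"az": 0,"claw": 60},{"x": 0,"y": 38,"z": 0,"ax": 0,"ay": 0,"az": 0,"claw": 60},{"x": 0,"y": 38,"z": 0,"ax": 0,"ay": 0,"az": 0,"claw": 60},{"x": 0,"y": 38,"z": 0,"ax": 0,"ay": 0,"az": 0,"claw": 60},{"x": 0,"y": 38,"z": 0,"ax": 0,"ay": 0,"az": 0,"claw": 60},{"x": 0,"y": 40,"z": 2,"ax": 0,"ay": 0,"az": 0,"claw": 60},{"x": 0,"y": 0,"z": 0,"ax": -0.115,"ay": 0,"az": 0,"claw": 60},{"x": 0,"y": 0,"z": 0,"ax": -0.115,"ay": 0,"az": 0,"claw": 60},{"x": 0,"y": 0,"z": 0,"ax": -0.116,"ay": 0,"az": 0,"claw": 60},{"x": 0,"y": 0,"z": 0,"ax": 0,"ay": 0,"az": 0,"claw": 60},{"x": 0,"y": 0,"z": 0,"ax": 0,"ay": 0,"az": 0,"claw": 60}]}}

```text
time: 10.32
tool_pos: [0.4646, -0.0137, 0.1862]
tool_rot: [[-0.0, -0.094, 0.996], [0.0, 0.996, 0.094], [-1.0, 0.0, -0.0]]
force: [0.2, -0.6, -0.1]
gripper_width: 0.599
```

```bash
python3 - <<'E'
from h import *
plan(.4645,-.013,.07,95.65)
c,im=snap('wrist','w5')
for p in bot.spot_in('bar_grip','wrist'): print(p)
E
```

```text
t 10.3167 pos [ 0.4646 -0.0137  0.1862] yaw 95.41 width 0.5993858824123602 F [ 0.2 -0.6 -0.1]
shift before turn [116.2   0.6   0. ] turn [-0.0043 -0.0003 -0.0002] shift after turn [116.2   0.7  -0. ]
{'centre': [319.8, 185.5], 'score': 0.73}
{'centre': [55.3, 294.7], 'score': 0.21}
```

View pics/w5.png

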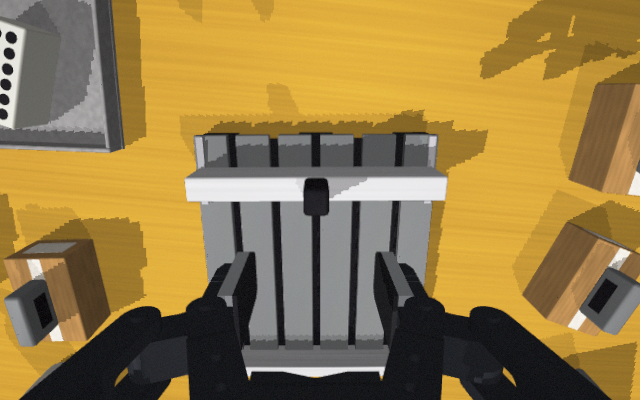

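```bash
python3 - <<'E'
from h import *
c,im=load('w5')
a=np.radians(5.65);Rm=np.array([[np.cos(a),-np.sin(a)],[np.sin(a),np.cos(a)]])
def W(x,y,z): return [*(np.array([.566,-.003])+Rm@[x/1000,y/1000]),z/1000]
print(proj(c,[W(-112,-9,96),W(-112,9,96),W(-92,-9,96),W(-92,9,96),W(-112,-103,60),W(-92,-103,60),W(-112,103,60),W(-92,103,60),W(-140,-106,20),W(-140,106,20)]).round(0))
cv2.imwrite('pics/z5.png',cv2.resize(im[120:225,170:460],None,fx=2.7,fy=2.7,interpolation=cv2.INTER_CUBIC))
E
```

```text
[[303. 190.]
 [330. 190.]
 [303. 218.]
 [330. 218.]
 [183. 178.]
 [186. 203.]
 [449. 177.]
 [447. 202.]
 [193. 136.]
 [439. 135.]]
```

View pics/z5.png

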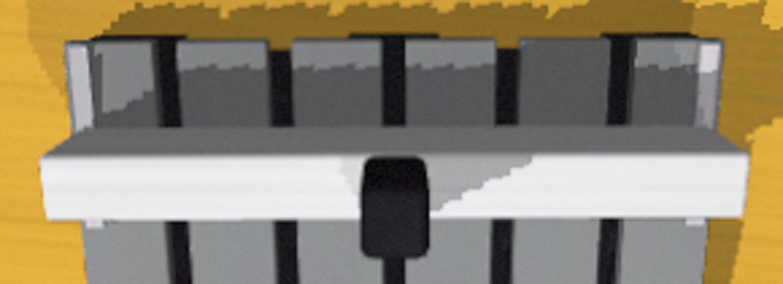

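Emit:
{"name": "jog_arm", "arguments": {"increments": [{"x": 35,"y": 0,"z": 0,"ax": 0,"ay": 0,"az": 0,"claw": 60},{"x": 40,"y": 0,"z": 0,"ax": 0,"ay": 0,"az": 0,"claw": 60},{"x": 25,"y": 0,"z": 0,"ax": 0,"ay": 0,"az": 0,"claw": 60},{"x": 12,"y": 0,"z": 0,"ax": 0,"ay": 0,"az": 0,"claw": 60},{"x": 4,"y": 0,"z": 0,"ax": 0,"ay": 0,"az": 0,"claw": 60},{"x": 0,"y": 0,"z": 0,"ax": 0,"ay": 0,"az": 0,"claw": 30},{"x": 0,"y": 0,"z": 0,"ax": 0,"ay": 0,"az": 0,"claw": 5},{"x": 0,"y": 0,"z": 0,"ax": 0,"ay": 0,"az": 0,"claw": 5},{"x": 0,"y": 0,"z": 0,"ax": 0,"ay": 0,"az": 0,"claw": 5},{"x": 0,"y": 0,"z": 0,"ax": 0,"ay": 0,"az": 0,"claw": 5},{"x": 0,"y": 0,"z": 0,"ax": 0,"ay": 0,"az": 0,"claw": 5},{"x": 0,"y": 0,"z": 0,"ax": 0,"ay": 0,"az": 0,"claw": 5}], "grip_force": 25}}

```text
time: 11.42
tool_pos: [0.4655, -0.0129, 0.0714]
tool_rot: [[0.002, -0.098, 0.995], [0.001, 0.995, 0.098], [-1.0, 0.0, 0.002]]
force: [-0.7, 3.1, 7.3]
gripper_width: 0.207
```

Emit:
{"name": "jog_arm", "arguments": {"increments": [{"x": 0,"y": 0,"z": -5,"ax": 0,"ay": 0,"az": 0,"claw": 5},{"x": 0,"y": 0,"z": -6,"ax": 0,"ay": 0,"az": 0,"claw": 5},{"x": 0,"y": 0,"z": -6,"ax": 0,"ay": 0,"az": 0,"claw": 5},{"x": 0,"y": 0,"z": -5,"ax": 0,"ay": 0,"az": 0,"claw": 5},{"x": 0,"y": 0,"z": -3,"ax": 0,"ay": 0,"az": 0,"claw": 5},{"x": 0,"y": 0,"z": -2,"ax": 0,"ay": 0,"az": 0,"claw": 5},{"x": 0,"y": 0,"z": 0,"ax": 0,"ay": 0,"az": 0,"claw": 5}]}}

```text
time: 12.0
tool_pos: [0.4386, -0.0156, 0.0713]
tool_rot: [[0.003, -0.098, 0.995], [0.001, 0.995, 0.098], [-1.0, 0.0, 0.003]]
force: [-0.0, 5.2, 10.5]
gripper_width: 0.206
```

Emit:
{"name": "jog_arm", "arguments": {"increments": [{"x": 0,"y": 0,"z": -1.5,"ax": 0,"ay": 0,"az": 0,"claw": 5},{"x": 0,"y": 0,"z": -1.5,"ax": 0,"ay": 0,"az": 0,"claw": 5},{"x": 0,"y": 0,"z": 0,"ax": 0,"ay": 0,"az": 0,"claw": 5}]}}

```text
time: 12.25
tool_pos: [0.436, -0.0159, 0.0713]
tool_rot: [[0.003, -0.098, 0.995], [0.001, 0.995, 0.098], [-1.0, 0.0, 0.003]]
force: [0.9, 5.1, 8.7]
gripper_width: 0.204
```

Emit:
{"name": "jog_arm", "arguments": {"increments": [{"x": 0,"y": 0,"z": -1.5,"ax": 0,"ay": 0,"az": 0,"claw": 5},{"x": 0,"y": 0,"z": -1.5,"ax": 0,"ay": 0,"az": 0,"claw": 5},{"x": 0,"y": 0,"z": 0,"ax": 0,"ay": 0,"az": 0,"claw": 5}]}}

```text
time: 12.5
tool_pos: [0.436, -0.0159, 0.0714]
tool_rot: [[0.008, -0.099, 0.995], [0.001, 0.995, 0.099], [-1.0, 0.0, 0.009]]
force: [10.2, 5.9, -3.0]
gripper_width: 0.205
```

Emit:
{"name": "jog_arm", "arguments": {"increments": [{"x": 0,"y": 0,"z": 2,"ax": 0,"ay": 0,"az": 0,"claw": 30},{"x": 0,"y": 0,"z": 0,"ax": 0,"ay": 0,"az": 0,"claw": 50},{"x": -20,"y": 0,"z": 0,"ax": 0,"ay": 0,"az": 0,"claw": 60},{"x": -40,"y": 0,"z": 0,"ax": 0,"ay": 0,"az": 0,"claw": 60},{"x": -40,"y": 0,"z": 0,"ax": 0,"ay": 0,"az": 0,"claw": 60},{"x": -40,"y": 0,"z": 0,"ax": 0,"ay": 0,"az": 0,"claw": 60},{"x": 0,"y": 0,"z": 0,"ax": 0,"ay": 0,"az": 0,"claw": 60}]}}

```text
time: 13.08
tool_pos: [0.4362, -0.0171, 0.2165]
tool_rot: [[0.009, -0.097, 0.995], [0.0, 0.995, 0.097], [-1.0, -0.001, 0.009]]
force: [1.2, -0.4, 0.6]
gripper_width: 0.601
```

```bash
python3 - <<'E'
from h import *
plan(.535,.258,.22,75)
c,im=snap('wrist','w6')
E
```

```text
t 13.0833 pos [ 0.4362 -0.0171  0.2165] yaw 95.55 width 0.6006994745959595 F [ 1.2 -0.4  0.6]
shift before turn [ -2.5 264.2 125. ] turn [ 0.3586  0.0089 -0.0011] shift after turn [ -3.5 291.3  24.3]
```

View pics/w6.png

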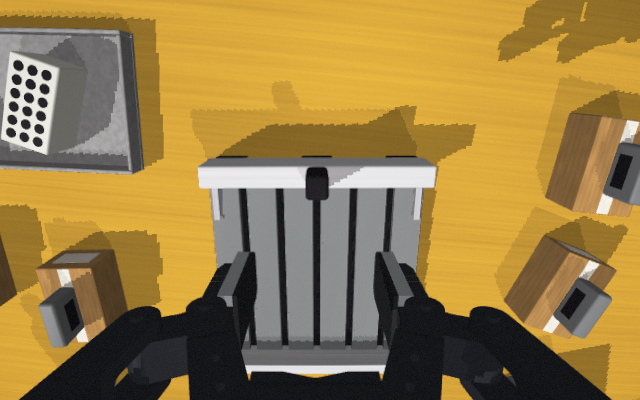

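Emit:
{"name": "jog_arm", "arguments": {"increments": [{"x": 0,"y": 30,"z": 14,"ax": 0,"ay": 0.009,"az": 0,"claw": 70},{"x": 0,"y": 33,"z": 16,"ax": 0,"ay": 0,"az": 0,"claw": 70},{"x": 0,"y": 33,"z": 16,"ax": 0,"ay": 0,"az": 0,"claw": 70},{"x": 0,"y": 34,"z": 16,"ax": 0,"ay": 0,"az": 0,"claw": 70},{"x": 0,"y": 34,"z": 16,"ax": 0,"ay": 0,"az": 0,"claw": 70},{"x": 0,"y": 34,"z": 16,"ax": 0,"ay": 0,"az": 0,"claw": 70},{"x": 0,"y": 34,"z": 16,"ax": 0,"ay": 0,"az": 0,"claw": 70},{"x": 0,"y": 32,"z": 15,"ax": 0,"ay": 0,"az": 0,"claw": 70},{"x": 0,"y": 0,"z": 0,"ax": 0.12,"ay": 0,"az": 0,"claw": 70},{"x": 0,"y": 0,"z": 0,"ax": 0.12,"ay": 0,"az": 0,"claw": 70},{"x": 0,"y": 0,"z": 0,"ax": 0.12,"ay": 0,"az": 0,"claw": 70},{"x": 0,"y": 0,"z": 0,"ax": 0,"ay": 0,"az": 0,"claw": 70},{"x": 0,"y": 0,"z": 0,"ax": 0,"ay": 0,"az": 0,"claw": 70}]}}

```text
time: 14.22
tool_pos: [0.5318, 0.2579, 0.2081]
tool_rot: [[-0.011, 0.255, 0.967], [-0.003, 0.967, -0.256], [-1.0, -0.005, -0.01]]
force: [-0.5, 0.1, 1.1]
gripper_width: 0.699
```

```bash
python3 - <<'E'
from h import *
plan(.54,.258,.22,75)
c,im=snap('wrist','w7')
for p in bot.spot_in('carton1','wrist'): print(p)
cv2.imwrite('pics/z7.png',cv2.resize(im[40:300,150:470],None,fx=2.3,fy=2.3,interpolation=cv2.INTER_CUBIC))
E
```

```text
t 14.2167 pos [0.5318 0.2579 0.2081] yaw 75.2 width 0.6994268830225517 F [-0.5  0.1  1.1]
shift before turn [-11.9   2.1   7.8] turn [ 0.0034 -0.0096  0.0052] shift after turn [-11.9   2.2   7.9]
{'centre': [316.1, 179.1], 'score': 0.95}
{'centre': [278.4, 40.0], 'score': 0.77}
```

View pics/z7.png

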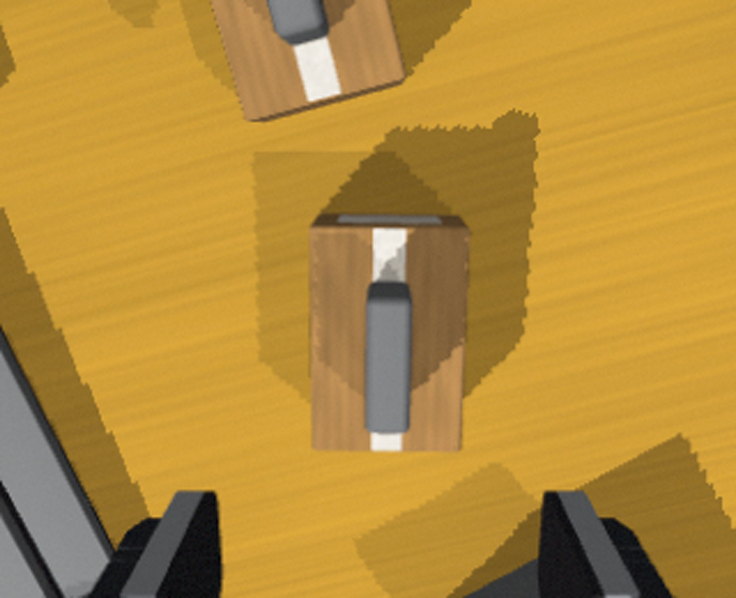

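```bash
python3 - <<'E'
from h import *
c,im=load('w7');c1,_=load('w1')
L=[(-45,-30,45),(-45,30,45),(45,30,45),(45,-30,45)]
p=zp([(310,229),(469,229),(462,450),(313,450)],2.3,150,40)
B=zp([(558,222),(742,425),(608,556),(427,365)],4,270,0)
for zf in(0,1):print('B',fit([(c,L,p)],(.54,.25,-15),zfree=zf))
X=[tri([(c,a),(c1,b)])[0] for a,b in zip(p,[B[3],B[0],B[1],B[2]])]
print(np.round(X,4),np.mean(X,0))
r=zp([(366,298),(411,298),(409,433),(366,433)],2.3,150,40)
q=[onz(c,a,.079)for a in r];print('rib',np.round(q,4),np.mean(q,0), 'width',np.linalg.norm(q[0]-q[1]),np.linalg.norm(q[0]-q[3]))
d=q[3]-q[0];print(np.degrees(np.arctan2(d[1],d[0])))
E
```

```text
B (array([  0.54000814,   0.25789773, -14.9828307 ]), np.float64(1.484008202515838), [[-0.8, -1.2], [0.6, -0.9], [0.3, 1.5], [-0.1, 1.1]])
B (array([ 5.41549872e-01,  2.57526134e-01, -1.49836178e+01, -6.64499889e-03]), np.float64(0.5756934146476738), [[-0.1, -0.3], [-0.1, -0.0], [-0.4, 0.3], [0.6, -0.0]])
[[0.4904 0.2409 0.0461]
 [0.5061 0.2984 0.0365]
 [0.5924 0.2751 0.0374]
 [0.5739 0.2179 0.0463]] [0.54069184 0.25807471 0.04158488]
rib [[0.5138 0.2568 0.079 ]
 [0.5176 0.2714 0.079 ]
 [0.5644 0.2589 0.079 ]
 [0.5606 0.2442 0.079 ]] [0.53912373 0.25781726 0.079     ] width 0.015130755958113154 0.04847570908590472
-15.050442183778804
```

Emit:
{"name": "jog_arm", "arguments": {"increments": [{"x": 0,"y": 2,"z": 8,"ax": 0.003,"ay": -0.01,"az": 0.005,"claw": 70},{"x": 40,"y": 0,"z": 0,"ax": 0,"ay": 0,"az": 0,"claw": 70},{"x": 40,"y": 0,"z": 0,"ax": 0,"ay": 0,"az": 0,"claw": 60},{"x": 35,"y": 0,"z": 0,"ax": 0,"ay": 0,"az": 0,"claw": 50},{"x": 24,"y": 0,"z": 0,"ax": 0,"ay": 0,"az": 0,"claw": 50},{"x": 12,"y": 0,"z": 0,"ax": 0,"ay": 0,"az": 0,"claw": 50},{"x": 5,"y": 0,"z": 0,"ax": 0,"ay": 0,"az": 0,"claw": 50},{"x": 0,"y": 0,"z": 0,"ax": 0,"ay": 0,"az": 0,"claw": 50}], "grip_force": 60}}

```text
time: 14.98
tool_pos: [0.5409, 0.258, 0.0521]
tool_rot: [[0.001, 0.261, 0.965], [0.001, 0.965, -0.261], [-1.0, 0.001, 0.0]]
force: [-0.1, -0.4, 0.9]
gripper_width: 0.506
```

Emit:
{"name": "jog_arm", "arguments": {"increments": [{"x": 0,"y": 0,"z": 0,"ax": 0,"ay": 0,"az": 0,"claw": 20},{"x": 0,"y": 0,"z": 0,"ax": 0,"ay": 0,"az": 0,"claw": 5},{"x": 0,"y": 0,"z": 0,"ax": 0,"ay": 0,"az": 0,"claw": 5},{"x": 0,"y": 0,"z": 0,"ax": 0,"ay": 0,"az": 0,"claw": 5},{"x": 0,"y": 0,"z": 0,"ax": 0,"ay": 0,"az": 0,"claw": 5},{"x": 0,"y": 0,"z": 0,"ax": 0,"ay": 0,"az": 0,"claw": 5},{"x": -10,"y": 0,"z": 0,"ax": 0,"ay": 0,"az": 0,"claw": 5},{"x": -25,"y": 0,"z": 0,"ax": 0,"ay": 0,"az": 0,"claw": 5},{"x": -35,"y": 0,"z": 0,"ax": 0,"ay": 0,"az": 0,"claw": 5},{"x": -35,"y": 0,"z": 0,"ax": 0,"ay": 0,"az": 0,"claw": 5},{"x": -15,"y": 0,"z": 0,"ax": 0,"ay": 0,"az": 0,"claw": 5}], "grip_force": 80}}

```text
time: 15.9
tool_pos: [0.542, 0.259, 0.1783]
tool_rot: [[0.007, 0.262, 0.965], [0.004, 0.965, -0.262], [-1.0, 0.006, 0.005]]
force: [1.2, 0.3, -2.3]
gripper_width: 0.169
```

Emit:
{"name": "jog_arm", "arguments": {"increments": [{"x": 0,"y": -20,"z": 11,"ax": 0,"ay": 0,"az": 0,"claw": 5},{"x": 0,"y": -33,"z": 19,"ax": 0,"ay": 0,"az": 0,"claw": 5},{"x": 0,"y": -33,"z": 19,"ax": 0,"ay": 0,"az": 0,"claw": 5},{"x": 0,"y": -33,"z": 19,"ax": 0,"ay": 0,"az": 0,"claw": 5},{"x": 0,"y": -33,"z": 19,"ax": 0,"ay": 0,"az": 0,"claw": 5},{"x": 0,"y": -25,"z": 14,"ax": 0,"ay": 0,"az": 0,"claw": 5},{"x": 0,"y": -11,"z": 6,"ax": 0,"ay": 0,"az": 0,"claw": 5},{"x": 0,"y": 0,"z": 0,"ax": -0.1,"ay": 0,"az": 0,"claw": 5},{"x": 0,"y": 0,"z": 0,"ax": -0.12,"ay": 0,"az": 0,"claw": 5},{"x": 0,"y": 0,"z": 0,"ax": -0.09,"ay": 0,"az": 0,"claw": 5},{"x": 0,"y": 0,"z": 0,"ax": -0.05,"ay": 0,"az": 0,"claw": 5},{"x": 0,"y": 0,"z": 0,"ax": 0,"ay": 0,"az": 0,"claw": 5}]}}

```text
time: 16.9
tool_pos: [0.5945, 0.0493, 0.1735]
tool_rot: [[0.002, -0.098, 0.995], [0.002, 0.995, 0.098], [-1.0, 0.002, 0.002]]
force: [0.1, 1.2, -1.7]
gripper_width: 0.167
```

```bash
python3 - <<'E'
from h import *
plan(.595,.049,.075,95.65)
c,im=snap('wrist','w8')
E
```

```text
t 16.9 pos [0.5945 0.0493 0.1735] yaw 95.61 width 0.16739692534384634 F [ 0.1  1.2 -1.7]
shift before turn [98.5 -0.5  0.2] turn [-0.0006  0.002  -0.0016] shift after turn [98.5 -0.4  0.4]
```

View pics/w8.png

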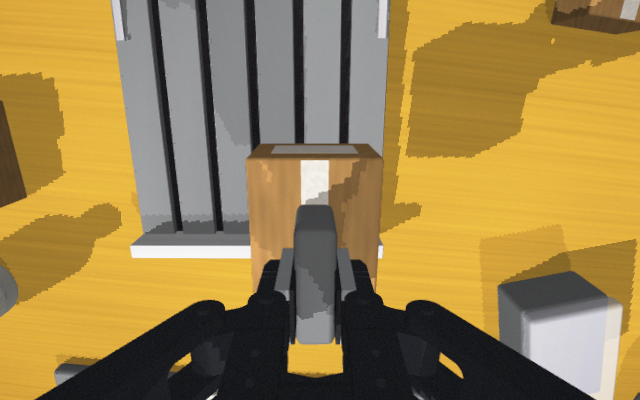

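Emit:
{"name": "jog_arm", "arguments": {"increments": [{"x": 30,"y": 0,"z": 0,"ax": 0,"ay": 0,"az": 0,"claw": 5},{"x": 35,"y": 0,"z": 0,"ax": 0,"ay": 0,"az": 0,"claw": 5},{"x": 18,"y": 0,"z": 0,"ax": 0,"ay": 0,"az": 0,"claw": 5},{"x": 8,"y": 0,"z": 0,"ax": 0,"ay": 0,"az": 0,"claw": 5},{"x": 5,"y": 0,"z": 0,"ax": 0,"ay": 0,"az": 0,"claw": 5},{"x": 4,"y": 0,"z": 0,"ax": 0,"ay": 0,"az": 0,"claw": 5},{"x": 2,"y": 0,"z": 0,"ax": 0,"ay": 0,"az": 0,"claw": 5},{"x": 0,"y": 0,"z": 0,"ax": 0,"ay": 0,"az": 0,"claw": 5}]}}

```text
time: 17.62
tool_pos: [0.5952, 0.049, 0.0743]
tool_rot: [[0.004, -0.094, 0.996], [0.001, 0.996, 0.094], [-1.0, 0.001, 0.004]]
force: [-9.2, -1.6, 19.1]
gripper_width: 0.168
```

Emit:
{"name": "jog_arm", "arguments": {"increments": [{"x": -2,"y": 0,"z": 0,"ax": 0,"ay": 0,"az": 0,"claw": 5},{"x": 0,"y": 0,"z": 0,"ax": 0,"ay": 0,"az": 0,"claw": 25},{"x": 0,"y": 0,"z": 0,"ax": 0,"ay": 0,"az": 0,"claw": 45},{"x": 0,"y": 0,"z": 0,"ax": 0,"ay": 0,"az": 0,"claw": 45},{"x": -15,"y": 0,"z": 0,"ax": 0,"ay": 0,"az": 0,"claw": 45},{"x": -40,"y": 0,"z": 0,"ax": 0,"ay": 0,"az": 0,"claw": 60},{"x": -40,"y": 0,"z": 0,"ax": 0,"ay": 0,"az": 0,"claw": 60},{"x": -40,"y": 0,"z": 0,"ax": 0,"ay": 0,"az": 0,"claw": 60},{"x": 0,"y": 0,"z": 0,"ax": 0,"ay": 0,"az": 0,"claw": 60}]}}

```text
time: 18.37
tool_pos: [0.5986, 0.0492, 0.216]
tool_rot: [[0.014, -0.094, 0.995], [0.003, 0.996, 0.094], [-1.0, 0.002, 0.014]]
force: [1.8, -0.0, 0.1]
gripper_width: 0.599
```

```bash
python3 - <<'E'
from h import *
plan(.403,.258,.22,90)
c,im=snap('wrist','w9')
E
```

```text
t 18.3667 pos [0.5986 0.0492 0.216 ] yaw 95.42 width 0.599142586696705 F [ 1.8 -0.   0.1]
shift before turn [  -6.   226.3 -174.9] turn [ 0.0946  0.014  -0.0023] shift after turn [  -4.   208.8 -195.6]
```

View pics/w9.png

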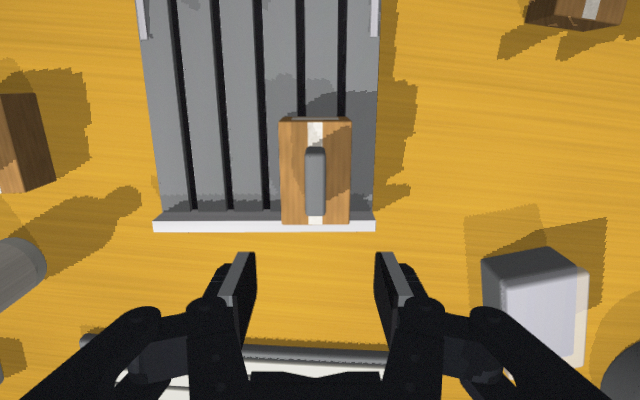

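```bash
python3 - <<'E'
from h import *
c,im=load('w9')
L=[(-45,-30,65),(-45,30,65),(45,30,65),(45,-30,65)]
v,e,_=fit([(c,L,[(279.5,122),(351.5,121.5),(350,224),(281.5,224)])],(.6,.05,5));print(v,e)
sl=[(82,106,45),(94,106,45),(82,-106,45),(94,-106,45)]
s,e,r=fit([(c,sl,[(376,219),(376.5,231),(153,221),(153,232)])],(.566,0,5));print(s,e,r)
def loc(v,s):
    a=np.radians(s[2]);return np.array([[np.cos(a),np.sin(a)],[-np.sin(a),np.cos(a)]])@(v[:2]-s[:2])*1000
print(loc(v,s),loc(v,[.566,-.003,5.65]))
# robustness: vertical plane check of lid end vs fence
cv2.imwrite('pics/z9.png',cv2.resize(im[100:240,130:390],None,fx=3,fy=3,interpolation=cv2.INTER_CUBIC))
E
```

```text
[0.59450676 0.04922998 5.62769138] 1.3905771231368362
[ 5.65147044e-01 -2.98281137e-03  5.89669786e+00] 1.4530405261298824 [[1.0, 0.1], [-0.0, -0.0], [-1.5, -0.3], [0.4, 0.5]]
[34.56845337 48.92024215] [33.51037855 49.16970904]
```

View pics/z9.png

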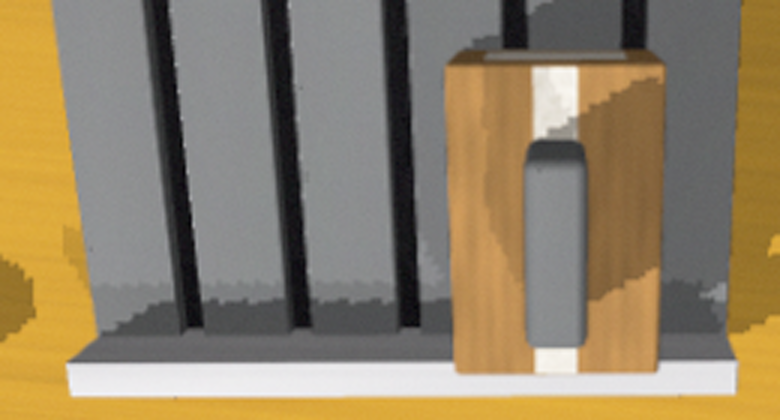

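Emit:
{"name": "jog_arm", "arguments": {"increments": [{"x": 0,"y": 20,"z": -15,"ax": 0,"ay": 0,"az": 0,"claw": 60},{"x": 0,"y": 30,"z": -23,"ax": 0,"ay": 0,"az": 0,"claw": 60},{"x": 0,"y": 31,"z": -24,"ax": 0,"ay": 0,"az": 0,"claw": 60},{"x": 0,"y": 31,"z": -24,"ax": 0,"ay": 0,"az": 0,"claw": 60},{"x": 0,"y": 31,"z": -24,"ax": 0,"ay": 0,"az": 0,"claw": 60},{"x": 0,"y": 31,"z": -24,"ax": 0,"ay": 0,"az": 0,"claw": 60},{"x": 0,"y": 31,"z": -24,"ax": 0,"ay": 0,"az": 0,"claw": 60},{"x": 0,"y": 21,"z": -17,"ax": 0.095,"ay": 0,"az": 0,"claw": 60},{"x": 0,"y": 0,"z": 0,"ax": 0,"ay": 0,"az": 0,"claw": 60},{"x": 0,"y": 0,"z": 0,"ax": 0,"ay": 0,"az": 0,"claw": 60},{"x": 0,"y": 0,"z": 0,"ax": 0,"ay": 0,"az": 0,"claw": 60}]}}

```text
time: 19.33
tool_pos: [0.3994, 0.2566, 0.2075]
tool_rot: [[0.002, -0.001, 1.0], [0.0, 1.0, 0.001], [-1.0, 0.0, 0.002]]
force: [-0.4, -0.8, -0.8]
gripper_width: 0.605
```

```bash
python3 - <<'E'
from h import *
plan(.403,.258,.22,90)
c,im=snap('wrist','w10')
for p in bot.spot_in('carton1','wrist'): print(p)
cv2.imwrite('pics/z10.png',cv2.resize(im[40:300,150:470],None,fx=2.3,fy=2.3,interpolation=cv2.INTER_CUBIC))
E
```

```text
t 19.3333 pos [0.3994 0.2566 0.2075] yaw 90.07 width 0.6046208651186318 F [-0.4 -0.8 -0.8]
shift before turn [-12.5   1.4   3.7] turn [ 0.0011  0.0017 -0.0004] shift after turn [-12.5   1.4   3.6]
{'centre': [93.1, 324.1], 'score': 0.96}
{'centre': [316.7, 177.0], 'score': 0.89}
```

View pics/z10.png

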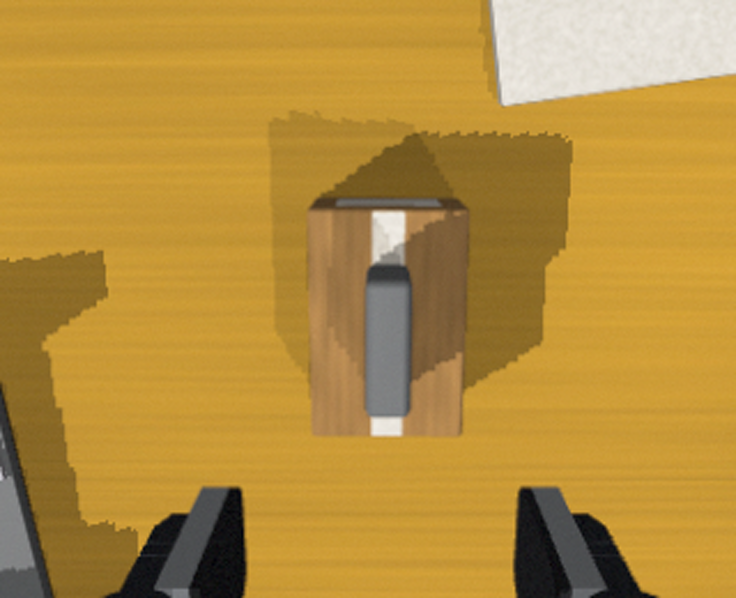

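```bash
python3 - <<'E'
from h import *
c,im=load('w10')
L=[(-45,-30,45),(-45,30,45),(45,30,45),(45,-30,45)]
p=zp([(307,211),(469,211),(462,436),(312,436)],2.3,150,40)
for zf in(0,1):print(fit([(c,L,p)],(.4,.25,0),zfree=zf)[:2])
r=zp([(365,282),(412,282),(410,416),(366,416)],2.3,150,40)
q=[onz(c,a,.079)for a in r];print('rib',np.mean(q,0))
E
```

```text
(array([0.40264056, 0.25912725, 0.02987867]), np.float64(0.9533663606779612))
(array([ 0.4036625 ,  0.25917015,  0.02901223, -0.00446417]), np.float64(0.30214671026533324))
rib [0.40178895 0.25908512 0.079     ]
```

Emit:
{"name": "jog_arm", "arguments": {"increments": [{"x": 0,"y": 2.4,"z": 3.3,"ax": 0,"ay": 0,"az": 0,"claw": 60},{"x": 40,"y": 0,"z": 0,"ax": 0,"ay": 0,"az": 0,"claw": 60},{"x": 40,"y": 0,"z": 0,"ax": 0,"ay": 0,"az": 0,"claw": 60},{"x": 35,"y": 0,"z": 0,"ax": 0,"ay": 0,"az": 0,"claw": 50},{"x": 24,"y": 0,"z": 0,"ax": 0,"ay": 0,"az": 0,"claw": 50},{"x": 12,"y": 0,"z": 0,"ax": 0,"ay": 0,"az": 0,"claw": 50},{"x": 4.5,"y": 0,"z": 0,"ax": 0,"ay": 0,"az": 0,"claw": 50},{"x": 0,"y": 0,"z": 0,"ax": 0,"ay": 0,"az": 0,"claw": 50},{"x": 0,"y": 0,"z": 0,"ax": 0,"ay": 0,"az": 0,"claw": 20},{"x": 0,"y": 0,"z": 0,"ax": 0,"ay": 0,"az": 0,"claw": 5},{"x": 0,"y": 0,"z": 0,"ax": 0,"ay": 0,"az": 0,"claw": 5},{"x": 0,"y": 0,"z": 0,"ax": 0,"ay": 0,"az": 0,"claw": 5},{"x": 0,"y": 0,"z": 0,"ax": 0,"ay": 0,"az": 0,"claw": 5},{"x": 0,"y": 0,"z": 0,"ax": 0,"ay": 0,"az": 0,"claw": 5}]}}

```text
time: 20.6
tool_pos: [0.4035, 0.2601, 0.0535]
tool_rot: [[0.004, 0.0, 1.0], [0.002, 1.0, -0.0], [-1.0, 0.002, 0.004]]
force: [-0.4, -1.6, 7.7]
gripper_width: 0.172
```

Emit:
{"name": "jog_arm", "arguments": {"increments": [{"x": -10,"y": 0,"z": 0,"ax": 0,"ay": 0,"az": 0,"claw": 5},{"x": -25,"y": 0,"z": 0,"ax": 0,"ay": 0,"az": 0,"claw": 5},{"x": -35,"y": 0,"z": 0,"ax": 0,"ay": 0,"az": 0,"claw": 5},{"x": -35,"y": 0,"z": 0,"ax": 0,"ay": 0,"az": 0,"claw": 5},{"x": -15,"y": 0,"z": 0,"ax": 0,"ay": 0,"az": 0,"claw": 5},{"x": 0,"y": -20,"z": 9,"ax": 0,"ay": 0,"az": 0,"claw": 5},{"x": 0,"y": -32,"z": 15,"ax": 0,"ay": 0,"az": 0,"claw": 5},{"x": 0,"y": -33,"z": 15,"ax": 0,"ay": 0,"az": 0,"claw": 5},{"x": 0,"y": -33,"z": 16,"ax": 0,"ay": 0,"az": 0,"claw": 5},{"x": 0,"y": -33,"z": 16,"ax": 0,"ay": 0,"az": 0,"claw": 5},{"x": 0,"y": -33,"z": 16,"ax": 0,"ay": 0,"az": 0,"claw": 5},{"x": 0,"y": -30,"z": 14,"ax": 0,"ay": 0,"az": 0,"claw": 5},{"x": 0,"y": -20,"z": 9,"ax": 0,"ay": 0,"az": 0,"claw": 5}]}}

```text
time: 21.68
tool_pos: [0.5133, 0.0219, 0.1727]
tool_rot: [[0.003, 0.003, 1.0], [0.0, 1.0, -0.003], [-1.0, 0.0, 0.003]]
force: [-0.3, -1.2, -2.7]
gripper_width: 0.17
```

Emit:
{"name": "jog_arm", "arguments": {"increments": [{"x": 0,"y": 0,"z": 0,"ax": 0.08,"ay": 0,"az": 0,"claw": 5},{"x": 0,"y": 0,"z": 0,"ax": 0.12,"ay": 0,"az": 0,"claw": 5},{"x": 0,"y": 0,"z": 0,"ax": 0.12,"ay": 0,"az": 0,"claw": 5},{"x": 0,"y": 0,"z": 0,"ax": 0.12,"ay": 0,"az": 0,"claw": 5},{"x": 0,"y": 0,"z": 0,"ax": 0.12,"ay": 0,"az": 0,"claw": 5},{"x": 0,"y": 0,"z": 0,"ax": 0.12,"ay": 0,"az": 0,"claw": 5},{"x": 0,"y": 0,"z": 0,"ax": 0.12,"ay": 0,"az": 0,"claw": 5},{"x": 0,"y": 0,"z": 0,"ax": 0.12,"ay": 0,"az": 0,"claw": 5},{"x": 0,"y": 0,"z": 0,"ax": 0.12,"ay": 0,"az": 0,"claw": 5},{"x": 0,"y": 0,"z": 0,"ax": 0.12,"ay": 0,"az": 0,"claw": 5},{"x": 0,"y": 0,"z": 0,"ax": 0.12,"ay": 0,"az": 0,"claw": 5},{"x": 0,"y": 0,"z": 0,"ax": 0.12,"ay": 0,"az": 0,"claw": 5},{"x": 0,"y": 0,"z": 0,"ax": 0.07,"ay": 0,"az": 0,"claw": 5},{"x": 0,"y": 0,"z": 0,"ax": 0,"ay": 0,"az": 0,"claw": 5},{"x": 0,"y": 0,"z": 0,"ax": 0,"ay": 0,"az": 0,"claw": 5}]}}

```text
time: 22.93
tool_pos: [0.5122, 0.026, 0.1724]
tool_rot: [[0.002, 0.995, 0.104], [0.001, 0.104, -0.995], [-1.0, 0.002, -0.001]]
force: [-0.1, 0.8, -2.5]
gripper_width: 0.171
```

```bash
python3 - <<'E'
from h import *
plan(.5139,.026,.0735,5.65)
c,im=snap('wrist','w11')
E
```

```text
t 22.9333 pos [0.5122 0.026  0.1724] yaw 5.96 width 0.17112896241699838 F [-0.1  0.8 -2.5]
shift before turn [98.9  1.5  0.2] turn [ 0.0054 -0.0012 -0.0019] shift after turn [98.9  1.7  0.1]
```

View pics/w11.png

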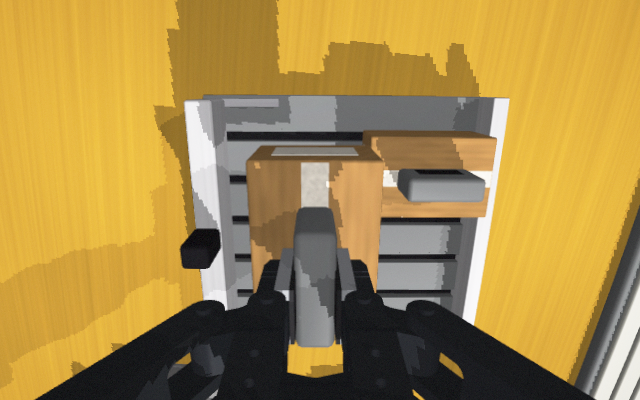

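Emit:
{"name": "jog_arm", "arguments": {"increments": [{"x": 30,"y": 1.5,"z": 0,"ax": 0.005,"ay": 0,"az": 0,"claw": 5},{"x": 35,"y": 0,"z": 0,"ax": 0,"ay": 0,"az": 0,"claw": 5},{"x": 17,"y": 0,"z": 0,"ax": 0,"ay": 0,"az": 0,"claw": 5},{"x": 8,"y": 0,"z": 0,"ax": 0,"ay": 0,"az": 0,"claw": 5},{"x": 4,"y": 0,"z": 0,"ax": 0,"ay": 0,"az": 0,"claw": 5},{"x": 2,"y": 0,"z": 0,"ax": 0,"ay": 0,"az": 0,"claw": 5},{"x": 0,"y": 0,"z": 0,"ax": 0,"ay": 0,"az": 0,"claw": 5},{"x": 0,"y": 0,"z": 0,"ax": 0,"ay": 0,"az": 0,"claw": 5}]}}

```text
time: 23.65
tool_pos: [0.5149, 0.026, 0.0774]
tool_rot: [[0.004, 0.995, 0.096], [0.002, 0.096, -0.995], [-1.0, 0.004, -0.001]]
force: [0.5, -0.3, -2.4]
gripper_width: 0.172
```

Not in contact yet; about 3 mm more, then release.

Emit:
{"name": "jog_arm", "arguments": {"increments": [{"x": 1.5,"y": -0.5,"z": 0,"ax": 0,"ay": 0,"az": 0,"claw": 5},{"x": 1.5,"y": 0,"z": 0,"ax": 0,"ay": 0,"az": 0,"claw": 5},{"x": 0,"y": 0,"z": 0,"ax": 0,"ay": 0,"az": 0,"claw": 5}]}}

```text
time: 23.9
tool_pos: [0.514, 0.0261, 0.0737]
tool_rot: [[0.003, 0.995, 0.096], [0.002, 0.096, -0.995], [-1.0, 0.003, -0.001]]
force: [-0.1, -0.4, -0.4]
gripper_width: 0.171
```

Emit:
{"name": "jog_arm", "arguments": {"increments": [{"x": 0,"y": 0,"z": 0,"ax": 0,"ay": 0,"az": 0,"claw": 25},{"x": 0,"y": 0,"z": 0,"ax": 0,"ay": 0,"az": 0,"claw": 45},{"x": 0,"y": 0,"z": 0,"ax": 0,"ay": 0,"az": 0,"claw": 45},{"x": -15,"y": 0,"z": 0,"ax": 0,"ay": 0,"az": 0,"claw": 45},{"x": -40,"y": 0,"z": 0,"ax": 0,"ay": 0,"az": 0,"claw": 60},{"x": -40,"y": 0,"z": 0,"ax": 0,"ay": 0,"az": 0,"claw": 60},{"x": -40,"y": 0,"z": 0,"ax": 0,"ay": 0,"az": 0,"claw": 60},{"x": 0,"y": 0,"z": 0,"ax": 0,"ay": 0,"az": 0,"claw": 60}]}}

```text
time: 24.57
tool_pos: [0.5168, 0.0252, 0.2152]
tool_rot: [[0.012, 0.995, 0.095], [0.003, 0.095, -0.995], [-1.0, 0.012, -0.002]]
force: [0.8, 0.2, 0.1]
gripper_width: 0.6
```

```bash
python3 - <<'E'
from h import *
plan(.60,-.255,.21,90)
c,im=snap('wrist','w12')
c,im=snap('scene','s12')
for p in bot.spot_in('carton1','scene'): print(p['score'],p['centre'],onz(c,p['centre'],.04))
E
```

```text
t 24.5667 pos [0.5168 0.0252 0.2152] yaw 5.45 width 0.5997300324240051 F [0.8 0.2 0.1]
shift before turn [  5.4  56.2 286.8] turn [-1.4757  0.0079 -0.0113] shift after turn [   5.2 -280.2   83.2]
0.94 [204.3, 322.9] [ 0.58532042 -0.39136162  0.04      ]
0.84 [254.0, 297.0] [ 0.60322548 -0.25591159  0.04      ]
0.65 [343.5, 232.8] [0.59447434 0.05803331 0.04      ]
0.6 [316.7, 221.7] [0.51327758 0.02393099 0.04      ]
0.32 [304.6, 244.9] [ 0.55662062 -0.0548961   0.04      ]
```

View pics/w12.png

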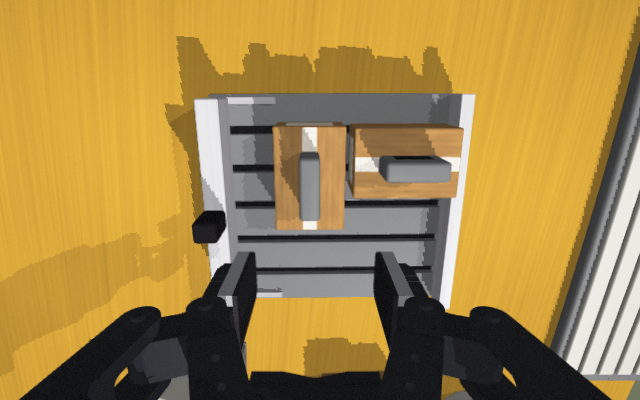

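View pics/s12.png

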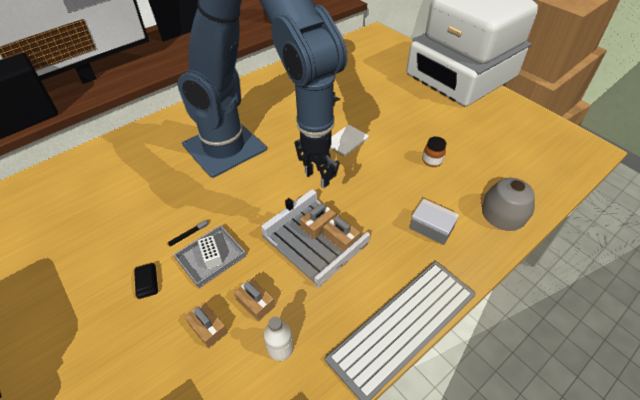

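Emit:
{"name": "jog_arm", "arguments": {"increments": [{"x": 0,"y": 4,"z": 22,"ax": 0,"ay": 0,"az": 0,"claw": 60},{"x": 0,"y": 7,"z": 37,"ax": 0,"ay": 0,"az": 0,"claw": 60},{"x": 0,"y": 7,"z": 38,"ax": 0,"ay": 0,"az": 0,"claw": 60},{"x": 0,"y": 8,"z": 38,"ax": 0,"ay": 0,"az": 0,"claw": 60},{"x": 0,"y": 8,"z": 38,"ax": 0,"ay": 0,"az": 0,"claw": 60},{"x": 0,"y": 8,"z": 38,"ax": 0,"ay": 0,"az": 0,"claw": 60},{"x": 0,"y": 7,"z": 38,"ax": 0,"ay": 0,"az": 0,"claw": 60},{"x": 0,"y": 7,"z": 38,"ax": 0,"ay": 0,"az": 0,"claw": 60},{"x": 0,"y": 0,"z": 0,"ax": -0.1,"ay": 0,"az": 0,"claw": 60},{"x": 0,"y": 0,"z": 0,"ax": -0.12,"ay": 0,"az": 0,"claw": 60},{"x": 0,"y": 0,"z": 0,"ax": -0.12,"ay": 0,"az": 0,"claw": 60},{"x": 0,"y": 0,"z": 0,"ax": -0.12,"ay": 0,"az": 0,"claw": 60},{"x": 0,"y": 0,"z": 0,"ax": -0.12,"ay": 0,"az": 0,"claw": 60},{"x": 0,"y": 0,"z": 0,"ax": -0.12,"ay": 0,"az": 0,"claw": 60},{"x": 0,"y": 0,"z": 0,"ax": -0.12,"ay": 0,"az": 0,"claw": 60},{"x": 0,"y": 0,"z": 0,"ax": -0.12,"ay": 0,"az": 0,"claw": 60},{"x": 0,"y": 0,"z": 0,"ax": -0.12,"ay": 0,"az": 0,"claw": 60},{"x": 0,"y": 0,"z": 0,"ax": -0.12,"ay": 0,"az": 0,"claw": 60},{"x": 0,"y": 0,"z": 0,"ax": -0.12,"ay": 0,"az": 0,"claw": 60},{"x": 0,"y": 0,"z": 0,"ax": -0.1,"ay": 0,"az": 0,"claw": 60}]}}

```text
time: 26.38
tool_pos: [0.5958, -0.2542, 0.206]
tool_rot: [[-0.001, 0.069, 0.998], [0.003, 0.998, -0.069], [-1.0, 0.003, -0.001]]
force: [-0.0, -0.1, 0.7]
gripper_width: 0.599
```

Emit:
{"name": "jog_arm", "arguments": {"increments": [{"x": 0,"y": 0,"z": 0,"ax": -0.076,"ay": 0,"az": 0,"claw": 60},{"x": 0,"y": 0,"z": 0,"ax": 0,"ay": 0,"az": 0,"claw": 60},{"x": 0,"y": 0,"z": 0,"ax": 0,"ay": 0,"az": 0,"claw": 60}]}}

```text
time: 26.63
tool_pos: [0.5959, -0.2544, 0.2065]
tool_rot: [[-0.0, 0.002, 1.0], [0.003, 1.0, -0.002], [-1.0, 0.003, -0.0]]
force: [0.1, 0.2, 0.2]
gripper_width: 0.598
```

```bash
python3 - <<'E'
from h import *
plan(.60,-.255,.21,90)
c,im=snap('wrist','w13')
for p in bot.spot_in('carton1','wrist'): print(p)
cv2.imwrite('pics/z13.png',cv2.resize(im[20:300,110:470],None,fx=2.1,fy=2.1,interpolation=cv2.INTER_CUBIC))
# check placed cartons in w12
c,im=load('w12')
E
```

```text
t 26.6333 pos [ 0.5959 -0.2544  0.2065] yaw 89.91 width 0.5977327215407663 F [0.1 0.2 0.2]
shift before turn [-3.5 -0.5  4.1] turn [-0.0016 -0.0004 -0.0027] shift after turn [-3.5 -0.6  4.1]
{'centre': [609.4, 89.6], 'score': 0.83}
{'centre': [619.1, 179.1], 'score': 0.69}
{'centre': [312.1, 180.1], 'score': 0.67}
{'centre': [169.1, 160.9], 'score': 0.59}
```

View pics/z13.png

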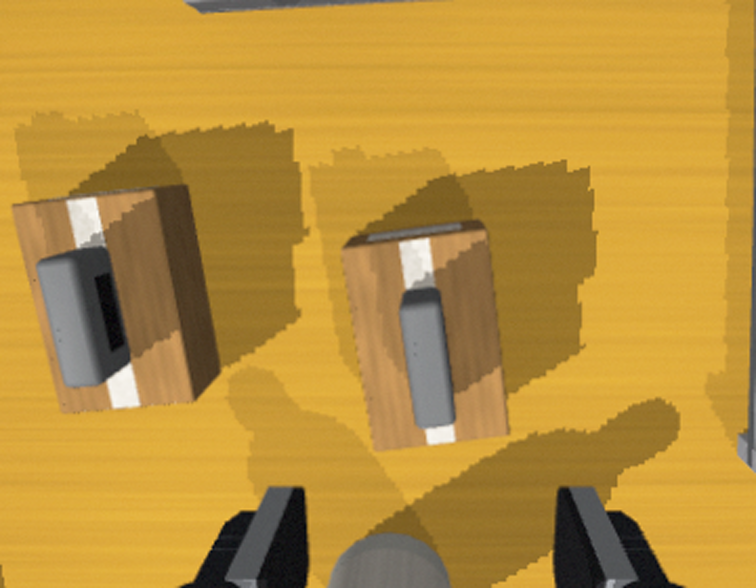

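```bash
python3 - <<'E'
from h import *
c,im=load('w13')
L=[(-45,-30,45),(-45,30,45),(45,30,45),(45,-30,45)]
for n,pp,g in(('C',[(343,247),(489,233),(510,434),(374,451)],(.6,-.25,5)),('D',[(13,205),(156,190),(195,403),(62,412)],(.58,-.385,5))):
    p=zp(pp,2.1,110,20)
    for zf in(0,1):print(n,fit([(c,L,p)],g,zfree=zf)[:2])
r=zp([(401,303),(441,303),(455,427),(415,430)],2.1,110,20)
q=[onz(c,a,.079)for a in r];print('rib',np.mean(q,0))
c,im=load('w12')
L=[(-45,-30,65),(-45,30,65),(45,30,65),(45,-30,65)]
v=fit([(c,L,[(345,125.5),(275,127),(276.5,228.5),(344,229)][0:4])],(.514,.026,-85));print('P3',v[:2])
E
```

```text
C (array([ 0.60040402, -0.25508884,  6.77899454]), np.float64(2.0625954350752522))
C (array([ 6.01923582e-01, -2.55098458e-01,  6.78322647e+00, -6.53402986e-03]), np.float64(1.0467169662682636))
D (array([ 0.58345744, -0.38866847,  4.76292835]), np.float64(1.2452857663573411))
D (array([ 5.84301677e-01, -3.90740414e-01,  4.80276622e+00, -4.75597356e-03]), np.float64(0.5199751616533774))
rib [ 0.59991806 -0.25551566  0.079     ]
P3 (array([ 5.15107847e-01,  2.57879511e-02, -8.48693948e+01]), np.float64(72.57728680552736))
```

Emit:
{"name": "jog_arm", "arguments": {"increments": [{"x": 0,"y": -0.8,"z": 4.8,"ax": 0,"ay": 0,"az": 0,"claw": 60},{"x": 40,"y": 0,"z": 0,"ax": -0.12,"ay": 0,"az": 0,"claw": 60},{"x": 40,"y": 0,"z": 0,"ax": 0,"ay": 0,"az": 0,"claw": 60},{"x": 35,"y": 0,"z": 0,"ax": 0,"ay": 0,"az": 0,"claw": 50},{"x": 23,"y": 0,"z": 0,"ax": 0,"ay": 0,"az": 0,"claw": 50},{"x": 12,"y": 0,"z": 0,"ax": 0,"ay": 0,"az": 0,"claw": 50},{"x": 4,"y": 0,"z": 0,"ax": 0,"ay": 0,"az": 0,"claw": 50},{"x": 0,"y": 0,"z": 0,"ax": 0,"ay": 0,"az": 0,"claw": 50},{"x": 0,"y": 0,"z": 0,"ax": 0,"ay": 0,"az": 0,"claw": 20},{"x": 0,"y": 0,"z": 0,"ax": 0,"ay": 0,"az": 0,"claw": 5},{"x": 0,"y": 0,"z": 0,"ax": 0,"ay": 0,"az": 0,"claw": 5},{"x": 0,"y": 0,"z": 0,"ax": 0,"ay": 0,"az": 0,"claw": 5},{"x": 0,"y": 0,"z": 0,"ax": 0,"ay": 0,"az": 0,"claw": 5},{"x": 0,"y": 0,"z": 0,"ax": 0,"ay": 0,"az": 0,"claw": 5}]}}

```text
time: 27.9
tool_pos: [0.6029, -0.2555, 0.056]
tool_rot: [[0.005, -0.121, 0.993], [0.0, 0.993, 0.121], [-1.0, -0.0, 0.005]]
force: [-1.4, 1.6, 6.7]
gripper_width: 0.17
```

Emit:
{"name": "jog_arm", "arguments": {"increments": [{"x": -10,"y": 0,"z": 0,"ax": 0,"ay": 0,"az": 0,"claw": 5},{"x": -25,"y": 0,"z": 0,"ax": 0,"ay": 0,"az": 0,"claw": 5},{"x": -35,"y": 0,"z": 0,"ax": 0,"ay": 0,"az": 0,"claw": 5},{"x": -35,"y": 0,"z": 0,"ax": 0,"ay": 0,"az": 0,"claw": 5},{"x": -15,"y": 0,"z": 0,"ax": 0,"ay": 0,"az": 0,"claw": 5},{"x": 0,"y": 20,"z": -4,"ax": 0,"ay": 0,"az": 0,"claw": 5},{"x": 0,"y": 33,"z": -6,"ax": 0,"ay": 0,"az": 0,"claw": 5},{"x": 0,"y": 35,"z": -7,"ax": 0,"ay": 0,"az": 0,"claw": 5},{"x": 0,"y": 35,"z": -7,"ax": 0,"ay": 0,"az": 0,"claw": 5},{"x": 0,"y": 35,"z": -7,"ax": 0,"ay": 0,"az": 0,"claw": 5},{"x": 0,"y": 30,"z": -6,"ax": 0,"ay": 0,"az": 0,"claw": 5},{"x": 0,"y": 19,"z": -3,"ax": 0,"ay": 0,"az": 0,"claw": 5},{"x": 0,"y": 0,"z": 0,"ax": 0.023,"ay": 0,"az": 0,"claw": 5},{"x": 0,"y": 0,"z": 0,"ax": 0,"ay": 0,"az": 0,"claw": 5},{"x": 0,"y": 0,"z": 0,"ax": 0,"ay": 0,"az": 0,"claw": 5}]}}

```text
time: 29.15
tool_pos: [0.5371, -0.0556, 0.175]
tool_rot: [[0.003, -0.098, 0.995], [0.001, 0.995, 0.098], [-1.0, 0.0, 0.003]]
force: [0.3, -0.2, -1.8]
gripper_width: 0.174
```

```bash
python3 - <<'E'
from h import *
plan(.5385,-.0551,.0765,95.65)
c,im=snap('wrist','w14')
E
```

```text
t 29.15 pos [ 0.5371 -0.0556  0.175 ] yaw 95.61 width 0.17372816506886443 F [ 0.3 -0.2 -1.8]
shift before turn [98.5  0.3  1.2] turn [-0.0007  0.0029 -0.0003] shift after turn [98.5  0.3  1.5]
```

View pics/w14.png

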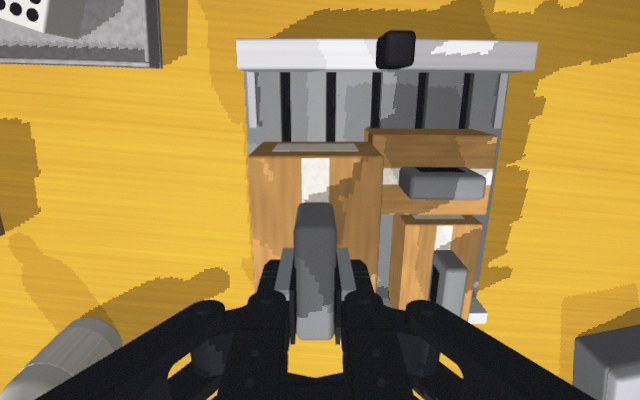

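Emit:
{"name": "jog_arm", "arguments": {"increments": [{"x": 30,"y": 0,"z": 1,"ax": 0,"ay": 0,"az": 0,"claw": 5},{"x": 35,"y": 0,"z": 0,"ax": 0,"ay": 0,"az": 0,"claw": 5},{"x": 16,"y": 0,"z": 0,"ax": 0,"ay": 0,"az": 0,"claw": 5},{"x": 8,"y": 0,"z": 0,"ax": 0,"ay": 0,"az": 0,"claw": 5},{"x": 4,"y": 0,"z": 0,"ax": 0,"ay": 0,"az": 0,"claw": 5},{"x": 2,"y": 0,"z": 0,"ax": 0,"ay": 0,"az": 0,"claw": 5},{"x": 1,"y": 0,"z": 0,"ax": 0,"ay": 0,"az": 0,"claw": 5},{"x": 0,"y": 0,"z": 0,"ax": 0,"ay": 0,"az": 0,"claw": 5}]}}

```text
time: 29.87
tool_pos: [0.5387, -0.0547, 0.0792]
tool_rot: [[0.004, -0.098, 0.995], [0.001, 0.995, 0.098], [-1.0, 0.001, 0.004]]
force: [-0.5, -0.8, -1.8]
gripper_width: 0.165
```

Emit:
{"name": "jog_arm", "arguments": {"increments": [{"x": 1.5,"y": 0,"z": 0,"ax": 0,"ay": 0,"az": 0,"claw": 5},{"x": 1,"y": 0,"z": 0,"ax": 0,"ay": 0,"az": 0,"claw": 5},{"x": 0,"y": 0,"z": 0,"ax": 0,"ay": 0,"az": 0,"claw": 5}]}}

```text
time: 30.12
tool_pos: [0.5382, -0.0544, 0.0761]
tool_rot: [[0.003, -0.098, 0.995], [0.001, 0.995, 0.098], [-1.0, 0.001, 0.003]]
force: [0.9, 0.3, -0.4]
gripper_width: 0.166
```

Emit:
{"name": "jog_arm", "arguments": {"increments": [{"x": 0,"y": 0,"z": 0,"ax": 0,"ay": 0,"az": 0,"claw": 25},{"x": 0,"y": 0,"z": 0,"ax": 0,"ay": 0,"az": 0,"claw": 45},{"x": 0,"y": 0,"z": 0,"ax": 0,"ay": 0,"az": 0,"claw": 45},{"x": -15,"y": 0,"z": 0,"ax": 0,"ay": 0,"az": 0,"claw": 45},{"x": -40,"y": 0,"z": 0,"ax": 0,"ay": 0,"az": 0,"claw": 60},{"x": -40,"y": 0,"z": 0,"ax": 0,"ay": 0,"az": 0,"claw": 60},{"x": -40,"y": 0,"z": 0,"ax": 0,"ay": 0,"az": 0,"claw": 60},{"x": 0,"y": 0,"z": 0,"ax": 0,"ay": 0,"az": 0,"claw": 60}]}}

```text
time: 30.78
tool_pos: [0.5412, -0.0549, 0.2183]
tool_rot: [[0.013, -0.098, 0.995], [0.001, 0.995, 0.098], [-1.0, -0.0, 0.013]]
force: [2.5, 1.0, 0.2]
gripper_width: 0.602
```

```bash
python3 - <<'E'
from h import *
plan(.58,-.389,.21,94.8)
c,im=snap('wrist','w15')
E
```

```text
t 30.7833 pos [ 0.5412 -0.0549  0.2183] yaw 95.6 width 0.6019725668159575 F [2.5 1.  0.2]
shift before turn [   8.5 -336.3    5.9] turn [0.014  0.0134 0.0003] shift after turn [   8.3 -336.2   10.7]
```

View pics/w15.png

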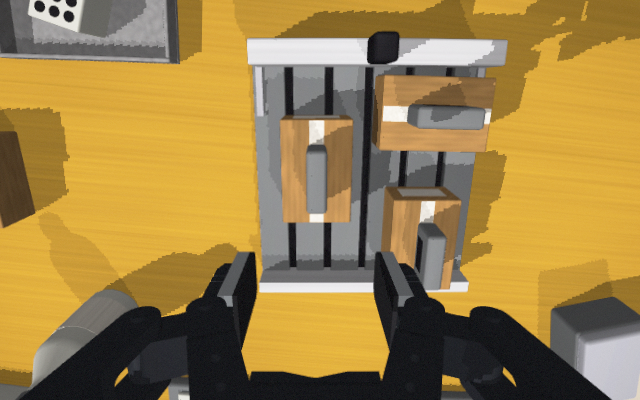

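```bash
python3 - <<'E'
from h import *
c,im=load('w15')
cv2.imwrite('pics/z15.png',cv2.resize(im[25:305,235:515],None,fx=2.1,fy=2.1,interpolation=cv2.INTER_CUBIC))
E
```

```text
(no output)
```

View pics/z15.png

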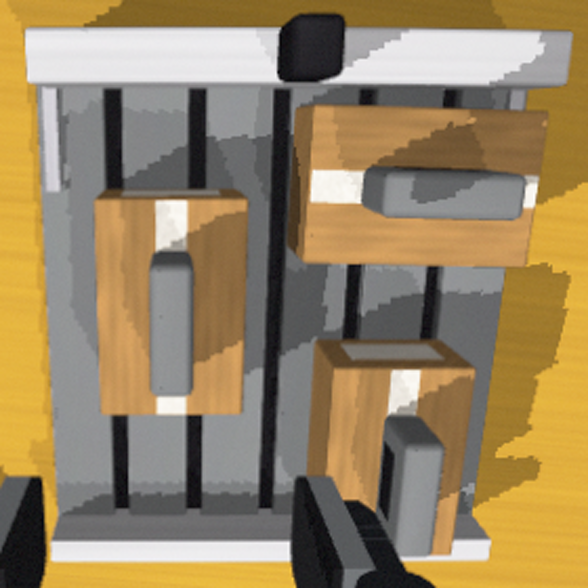

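```bash
cat >> h.py <<'E'
S0=np.array([.566,-.003,5.65])
def loc(v,s=S0):
    a=np.radians(s[2]);q=np.array([[np.cos(a),np.sin(a)],[-np.sin(a),np.cos(a)]])@(np.array(v[:2])-s[:2])*1000
    return q.round(1),round(v[2]-s[2],1)
E
python3 - <<'E'
from h import *
c,im=load('w15')
K=[(-45,-30,65),(-45,30,65),(45,30,65),(45,-30,65)]
Q=[(-30,-45,65),(-30,45,65),(30,45,65),(30,-45,65)]
for n,pp,L,g in(('P1',[(95,199),(246,199),(243,413),(99,413)],K,(.53,-.05,5)),('P2',[(314,364),(474,364),(455,553),(318,553)],K,(.6,.05,5)),('P3',[(314,106),(548,112),(528,264),(302,262)],Q,(.51,.03,5))):
    r=fit([(c,L,zp(pp,2.1,235,25))],g);print(n,r[0],r[1],loc(r[0]))
sl=[(94,106,45),(94,-106,45),(82,-106,45)]
s=fit([(c,sl,zp([(490,558),(50,562),(52,541)],2.1,235,25))],(.566,0,5));print(s)
E
```

```text
P1 [ 0.53543705 -0.05502188  5.76106489] 1.2483518802595768 (array([-35.5, -48.8]), np.float64(0.1))
P2 [0.59270365 0.04570144 8.04806357] 4.309165193413094 (array([31.4, 45.8]), np.float64(2.4))
P3 [0.47749327 0.03705343 5.07968561] 1.492522705296608 (array([-84.1,  48.6]), np.float64(-0.6))
(array([ 5.64511996e-01, -3.86943093e-03,  6.08900887e+00]), np.float64(0.8838510733557428), [[0.1, 0.1], [0.8, 0.2], [-0.9, -0.2]])
```

```bash
python3 - <<'E'
from h import *
plan(.4775,.037,.21,5.1)
E
```

```text
t 30.8333 pos [ 0.54   -0.0548  0.2151] yaw 95.61 width 0.599426108705235 F [-0.4  0.4 -0.1]
shift before turn [  4.5  97.5 -53.3] turn [ 1.5797  0.0079 -0.008 ] shift after turn [  5.1 -54.1 -97. ]
```

Emit:
{"name": "jog_arm", "arguments": {"increments": [{"x": 0,"y": 28,"z": -15,"ax": 0,"ay": 0,"az": 0,"claw": 45},{"x": 0,"y": 35,"z": -19,"ax": 0,"ay": 0,"az": 0,"claw": 45},{"x": 0,"y": 34,"z": -19,"ax": 0,"ay": 0,"az": 0,"claw": 45},{"x": 0,"y": 0,"z": 0,"ax": 0.1,"ay": 0,"az": 0,"claw": 45},{"x": 0,"y": 0,"z": 0,"ax": 0.12,"ay": 0,"az": 0,"claw": 45},{"x": 0,"y": 0,"z": 0,"ax": 0.12,"ay": 0,"az": 0,"claw": 45},{"x": 0,"y": 0,"z": 0,"ax": 0.12,"ay": 0,"az": 0,"claw": 45},{"x": 0,"y": 0,"z": 0,"ax": 0.12,"ay": 0,"az": 0,"claw": 45},{"x": 0,"y": 0,"z": 0,"ax": 0.12,"ay": 0,"az": 0,"claw": 45},{"x": 0,"y": 0,"z": 0,"ax": 0.12,"ay": 0,"az": 0,"claw": 45},{"x": 0,"y": 0,"z": 0,"ax": 0.12,"ay": 0,"az": 0,"claw": 45},{"x": 0,"y": 0,"z": 0,"ax": 0.12,"ay": 0,"az": 0,"claw": 45},{"x": 0,"y": 0,"z": 0,"ax": 0.12,"ay": 0,"az": 0,"claw": 45},{"x": 0,"y": 0,"z": 0,"ax": 0.12,"ay": 0,"az": 0,"claw": 45},{"x": 0,"y": 0,"z": 0,"ax": 0.12,"ay": 0,"az": 0,"claw": 45},{"x": 0,"y": 0,"z": 0,"ax": 0.1,"ay": 0,"az": 0,"claw": 45},{"x": 0,"y": 0,"z": 0,"ax": 0.06,"ay": 0,"az": 0,"claw": 45},{"x": 0,"y": 0,"z": 0,"ax": 0,"ay": 0,"az": 0,"claw": 45},{"x": 0,"y": 0,"z": 0,"ax": 0,"ay": 0,"az": 0,"claw": 45}]}}

```text
time: 32.42
tool_pos: [0.4751, 0.0368, 0.2102]
tool_rot: [[0.001, 0.996, 0.091], [0.001, 0.091, -0.996], [-1.0, 0.001, -0.001]]
force: [0.1, -0.7, 0.4]
gripper_width: 0.447
```

```bash
python3 - <<'E'
from h import *
plan(.4775,.037,.072,5.1)
c,im=snap('wrist','w16')
cv2.imwrite('pics/z16.png',cv2.resize(im[70:310,170:510],None,fx=2.2,fy=2.2,interpolation=cv2.INTER_CUBIC))
E
```

```text
t 32.4167 pos [0.4751 0.0368 0.2102] yaw 5.24 width 0.4465851580141307 F [ 0.1 -0.7  0.4]
shift before turn [1.382e+02 2.300e+00 1.000e-01] turn [ 0.0024 -0.0008 -0.001 ] shift after turn [138.2   2.4   0. ]
```

View pics/z16.png

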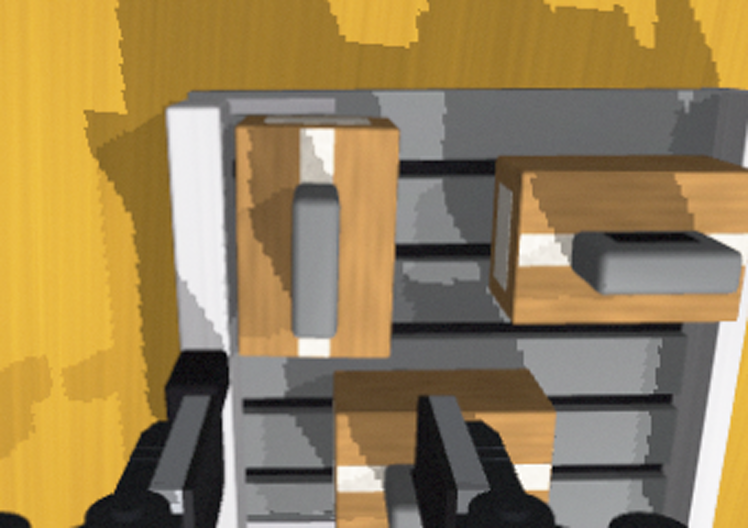

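```bash
python3 - <<'E'
from h import *
c,im=load('w16')
Q=[(-30,45,65),(30,45,65),(30,-45,65),(-30,-45,65)]
p=zp([(236,126),(399,130),(390,357),(238,355)],2.2,170,70)
for zf in(0,1):
    r=fit([(c,Q,p)],(.47,.03,5),zfree=zf);print(r[0],r[1],loc(r[0]))
r=zp([(292,197),(340,198),(338,338),(294,337)],2.2,170,70)
q=[onz(c,a,.099)for a in r];print('rib',np.mean(q,0));d=q[2]+q[3]-q[0]-q[1];print(np.degrees(np.arctan2(d[1],d[0])))
E
```

```text
[0.47410101 0.03832875 4.26268113] 1.1487255111775028 (array([-87.4,  50.2]), np.float64(-1.4))
[ 0.4741816   0.03723957  4.26285493 -0.00488919] 0.4941935070689851 (array([-87.4,  49.1]), np.float64(-1.4))
rib [0.47424708 0.03932849 0.099     ]
-84.80945520648996
```

Emit:
{"name": "jog_arm", "arguments": {"increments": [{"x": 30,"y": -0.8,"z": -1.3,"ax": 0.01,"ay": 0,"az": 0,"claw": 45},{"x": 40,"y": 0,"z": 0,"ax": 0,"ay": 0,"az": 0,"claw": 45},{"x": 35,"y": 0,"z": 0,"ax": 0,"ay": 0,"az": 0,"claw": 45},{"x": 18,"y": 0,"z": 0,"ax": 0,"ay": 0,"az": 0,"claw": 45},{"x": 9,"y": 0,"z": 0,"ax": 0,"ay": 0,"az": 0,"claw": 45},{"x": 4,"y": 0,"z": 0,"ax": 0,"ay": 0,"az": 0,"claw": 45},{"x": 0,"y": 0,"z": 0,"ax": 0,"ay": 0,"az": 0,"claw": 45},{"x": 0,"y": 0,"z": 0,"ax": 0,"ay": 0,"az": 0,"claw": 20},{"x": 0,"y": 0,"z": 0,"ax": 0,"ay": 0,"az": 0,"claw": 5},{"x": 0,"y": 0,"z": 0,"ax": 0,"ay": 0,"az": 0,"claw": 5},{"x": 0,"y": 0,"z": 0,"ax": 0,"ay": 0,"az": 0,"claw": 5},{"x": 0,"y": 0,"z": 0,"ax": 0,"ay": 0,"az": 0,"claw": 5},{"x": 0,"y": 0,"z": 0,"ax": 0,"ay": 0,"az": 0,"claw": 5}]}}

```text
time: 33.55
tool_pos: [0.4753, 0.0382, 0.0757]
tool_rot: [[0.003, 0.997, 0.079], [0.002, 0.079, -0.997], [-1.0, 0.004, -0.001]]
force: [-2.0, 0.0, 7.1]
gripper_width: 0.164
```

Emit:
{"name": "jog_arm", "arguments": {"increments": [{"x": -10,"y": 0,"z": 0,"ax": 0,"ay": 0,"az": 0,"claw": 5},{"x": -20,"y": 0,"z": 0,"ax": 0,"ay": 0,"az": 0,"claw": 5},{"x": -10,"y": 0,"z": 0,"ax": 0,"ay": 0,"az": 0,"claw": 5},{"x": 0,"y": 9,"z": 4,"ax": 0,"ay": 0,"az": 0,"claw": 5},{"x": 0,"y": 14,"z": 5,"ax": 0,"ay": 0,"az": 0,"claw": 5},{"x": 0,"y": 10,"z": 4,"ax": 0,"ay": 0,"az": 0,"claw": 5},{"x": 0,"y": 4.5,"z": 2,"ax": -0.02,"ay": 0,"az": 0,"claw": 5},{"x": 0,"y": 0,"z": 0,"ax": 0,"ay": 0,"az": 0,"claw": 5},{"x": 12,"y": 0,"z": 0,"ax": 0,"ay": 0,"az": 0,"claw": 5},{"x": 12,"y": 0,"z": 0,"ax": 0,"ay": 0,"az": 0,"claw": 5},{"x": 8,"y": 0,"z": 0,"ax": 0,"ay": 0,"az": 0,"claw": 5},{"x": 4,"y": 0,"z": 0,"ax": 0,"ay": 0,"az": 0,"claw": 5},{"x": 0,"y": 0,"z": 0,"ax": 0,"ay": 0,"az": 0,"claw": 5},{"x": 0,"y": 0,"z": 0,"ax": 0,"ay": 0,"az": 0,"claw": 5}]}}

```text
time: 34.72
tool_pos: [0.5132, 0.0261, 0.0788]
tool_rot: [[0.001, 0.995, 0.099], [0.001, 0.099, -0.995], [-1.0, 0.002, -0.001]]
force: [-0.3, -0.2, -2.9]
gripper_width: 0.17
```

Emit:
{"name": "jog_arm", "arguments": {"increments": [{"x": 1.5,"y": 0,"z": 0,"ax": 0,"ay": 0,"az": 0,"claw": 5},{"x": 1.5,"y": 0,"z": 0,"ax": 0,"ay": 0,"az": 0,"claw": 5},{"x": 0,"y": 0,"z": 0,"ax": 0,"ay": 0,"az": 0,"claw": 5},{"x": 0,"y": 0,"z": 0,"ax": 0,"ay": 0,"az": 0,"claw": 25},{"x": 0,"y": 0,"z": 0,"ax": 0,"ay": 0,"az": 0,"claw": 45},{"x": 0,"y": 0,"z": 0,"ax": 0,"ay": 0,"az": 0,"claw": 45},{"x": -15,"y": 0,"z": 0,"ax": 0,"ay": 0,"az": 0,"claw": 45},{"x": -40,"y": 0,"z": 0,"ax": 0,"ay": 0,"az": 0,"claw": 60},{"x": -40,"y": 0,"z": 0,"ax": 0,"ay": 0,"az": 0,"claw": 60},{"x": -40,"y": 0,"z": 0,"ax": 0,"ay": 0,"az": 0,"claw": 60},{"x": 0,"y": 0,"z": 0,"ax": 0,"ay": 0,"az": 0,"claw": 60}]}}

```text
time: 35.63
tool_pos: [0.5166, 0.0256, 0.2179]
tool_rot: [[0.013, 0.995, 0.098], [0.003, 0.098, -0.995], [-1.0, 0.013, -0.002]]
force: [1.2, 0.5, 0.4]
gripper_width: 0.603
```

```bash
python3 - <<'E'
from h import *
plan(.582,-.389,.21,94.8)
c,im=snap('wrist','w17')
E
```

```text
t 35.6333 pos [0.5166 0.0256 0.2179] yaw 5.62 width 0.6034853687393018 F [1.2 0.5 0.4]
shift before turn [  7.6  24.4 419. ] turn [-1.5564  0.0088 -0.0115] shift after turn [   7.9 -418.6   30.5]
```

View pics/w17.png

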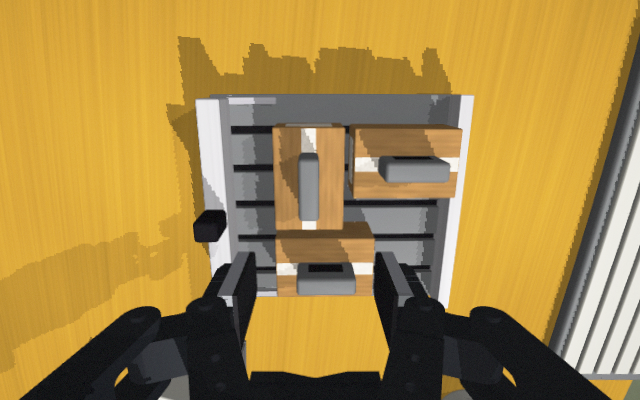

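Emit:
{"name": "jog_arm", "arguments": {"increments": [{"x": 0,"y": 1,"z": 25,"ax": 0,"ay": 0,"az": 0,"claw": 60},{"x": 0,"y": 2,"z": 38,"ax": 0,"ay": 0,"az": 0,"claw": 60},{"x": 0,"y": 2,"z": 40,"ax": 0,"ay": 0,"az": 0,"claw": 60},{"x": 0,"y": 2,"z": 40,"ax": 0,"ay": 0,"az": 0,"claw": 60},{"x": 0,"y": 2,"z": 40,"ax": 0,"ay": 0,"az": 0,"claw": 60},{"x": 0,"y": 3,"z": 40,"ax": 0,"ay": 0,"az": 0,"claw": 60},{"x": 0,"y": 3,"z": 40,"ax": 0,"ay": 0,"az": 0,"claw": 60},{"x": 0,"y": 3,"z": 40,"ax": 0,"ay": 0,"az": 0,"claw": 60},{"x": 0,"y": 3,"z": 40,"ax": 0,"ay": 0,"az": 0,"claw": 60},{"x": 0,"y": 2,"z": 40,"ax": 0,"ay": 0,"az": 0,"claw": 60},{"x": 0,"y": 2,"z": 36,"ax": 0,"ay": 0,"az": 0,"claw": 60},{"x": 0,"y": 0,"z": 0,"ax": -0.1,"ay": 0,"az": 0,"claw": 60},{"x": 0,"y": 0,"z": 0,"ax": -0.12,"ay": 0,"az": 0,"claw": 60},{"x": 0,"y": 0,"z": 0,"ax": -0.12,"ay": 0,"az": 0,"claw": 60},{"x": 0,"y": 0,"z": 0,"ax": -0.12,"ay": 0,"az": 0,"claw": 60},{"x": 0,"y": 0,"z": 0,"ax": -0.12,"ay": 0,"az": 0,"claw": 60},{"x": 0,"y": 0,"z": 0,"ax": -0.12,"ay": 0,"az": 0,"claw": 60},{"x": 0,"y": 0,"z": 0,"ax": -0.12,"ay": 0,"az": 0,"claw": 60},{"x": 0,"y": 0,"z": 0,"ax": -0.12,"ay": 0,"az": 0,"claw": 60},{"x": 0,"y": 0,"z": 0,"ax": -0.12,"ay": 0,"az": 0,"claw": 60}]}}

```text
time: 37.35
tool_pos: [0.579, -0.3882, 0.2093]
tool_rot: [[0.001, 0.395, 0.919], [0.002, 0.919, -0.395], [-1.0, 0.002, -0.0]]
force: [0.0, -0.0, -0.8]
gripper_width: 0.602
```

Emit:
{"name": "jog_arm", "arguments": {"increments": [{"x": 0,"y": 0,"z": 0,"ax": -0.12,"ay": 0,"az": 0,"claw": 60},{"x": 0,"y": 0,"z": 0,"ax": -0.12,"ay": 0,"az": 0,"claw": 60},{"x": 0,"y": 0,"z": 0,"ax": -0.12,"ay": 0,"az": 0,"claw": 60},{"x": 0,"y": 0,"z": 0,"ax": -0.1,"ay": 0,"az": 0,"claw": 60},{"x": 0,"y": 0,"z": 0,"ax": -0.04,"ay": 0,"az": 0,"claw": 60},{"x": 0,"y": 0,"z": 0,"ax": 0,"ay": 0,"az": 0,"claw": 60},{"x": 0,"y": 0,"z": 0,"ax": 0,"ay": 0,"az": 0,"claw": 60}]}}

```text
time: 37.93
tool_pos: [0.579, -0.3884, 0.2095]
tool_rot: [[0.001, -0.086, 0.996], [0.002, 0.996, 0.086], [-1.0, 0.002, 0.001]]
force: [-0.6, -0.4, 0.4]
gripper_width: 0.602
```

```bash
python3 - <<'E'
from h import *
plan(.5836,-.3895,.053,94.8)
c,im=snap('wrist','w18')
cv2.imwrite('pics/z18.png',cv2.resize(im[40:300,150:470],None,fx=2.3,fy=2.3,interpolation=cv2.INTER_CUBIC))
E
```

```text
t 37.9333 pos [ 0.579  -0.3884  0.2095] yaw 94.95 width 0.6020907546005205 F [-0.6 -0.4  0.4]
shift before turn [156.5  -1.8   4.2] turn [ 0.0026  0.0013 -0.0022] shift after turn [156.5  -1.5   4.4]
```

View pics/z18.png

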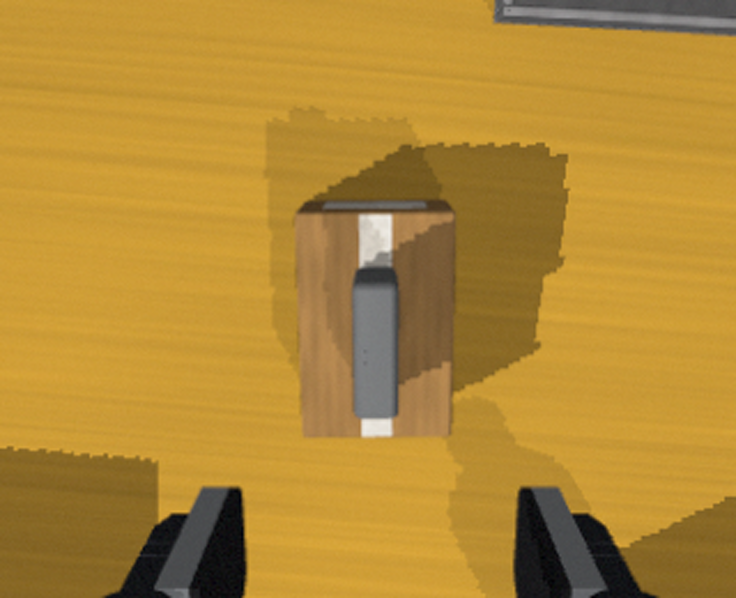

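```bash
python3 - <<'E'
from h import *
c,im=load('w18')
L=[(-45,-30,45),(-45,30,45),(45,30,45),(45,-30,45)]
p=zp([(295,213),(456,213),(451,437),(303,437)],2.3,150,40)
for zf in(0,1):print(fit([(c,L,p)],(.58,-.39,5),zfree=zf)[:2])
r=zp([(353,283),(399,283),(397,417),(354,417)],2.3,150,40)
q=[onz(c,a,.079)for a in r];print('rib',np.mean(q,0))
E
```

```text
(array([ 0.58341147, -0.38957658,  5.17589073]), np.float64(0.8735663781872915))
(array([ 5.84340427e-01, -3.89507941e-01,  5.17621431e+00, -4.03943111e-03]), np.float64(0.1972991423171493))
rib [ 0.58245107 -0.38974866  0.079     ]
```

Emit:
{"name": "jog_arm", "arguments": {"increments": [{"x": 0,"y": -1.6,"z": 3.8,"ax": -0.004,"ay": 0,"az": 0,"claw": 60},{"x": 40,"y": 0,"z": 0,"ax": 0,"ay": 0,"az": 0,"claw": 60},{"x": 40,"y": 0,"z": 0,"ax": 0,"ay": 0,"az": 0,"claw": 60},{"x": 35,"y": 0,"z": 0,"ax": 0,"ay": 0,"az": 0,"claw": 50},{"x": 25,"y": 0,"z": 0,"ax": 0,"ay": 0,"az": 0,"claw": 50},{"x": 12,"y": 0,"z": 0,"ax": 0,"ay": 0,"az": 0,"claw": 50},{"x": 5,"y": 0,"z": 0,"ax": 0,"ay": 0,"az": 0,"claw": 50},{"x": 0,"y": 0,"z": 0,"ax": 0,"ay": 0,"az": 0,"claw": 50},{"x": 0,"y": 0,"z": 0,"ax": 0,"ay": 0,"az": 0,"claw": 20},{"x": 0,"y": 0,"z": 0,"ax": 0,"ay": 0,"az": 0,"claw": 5},{"x": 0,"y": 0,"z": 0,"ax": 0,"ay": 0,"az": 0,"claw": 5},{"x": 0,"y": 0,"z": 0,"ax": 0,"ay": 0,"az": 0,"claw": 5},{"x": 0,"y": 0,"z": 0,"ax": 0,"ay": 0,"az": 0,"claw": 5},{"x": 0,"y": 0,"z": 0,"ax": 0,"ay": 0,"az": 0,"claw": 5}]}}

```text
time: 39.15
tool_pos: [0.5847, -0.3901, 0.0555]
tool_rot: [[0.005, -0.092, 0.996], [-0.0, 0.996, 0.092], [-1.0, -0.001, 0.005]]
force: [-0.8, 1.1, 7.0]
gripper_width: 0.17
```

Emit:
{"name": "jog_arm", "arguments": {"increments": [{"x": -10,"y": 0,"z": 0,"ax": 0,"ay": 0,"az": 0,"claw": 5},{"x": -25,"y": 0,"z": 0,"ax": 0,"ay": 0,"az": 0,"claw": 5},{"x": -35,"y": 0,"z": 0,"ax": 0,"ay": 0,"az": 0,"claw": 5},{"x": -40,"y": 0,"z": 0,"ax": 0,"ay": 0,"az": 0,"claw": 5},{"x": -20,"y": 0,"z": 0,"ax": 0,"ay": 0,"az": 0,"claw": 5},{"x": 0,"y": 20,"z": 4,"ax": 0,"ay": 0,"az": 0,"claw": 5},{"x": 0,"y": 30,"z": 6,"ax": 0,"ay": 0,"az": 0,"claw": 5},{"x": 0,"y": 38,"z": 7,"ax": 0,"ay": 0,"az": 0,"claw": 5},{"x": 0,"y": 39,"z": 7,"ax": 0,"ay": 0,"az": 0,"claw": 5},{"x": 0,"y": 39,"z": 7,"ax": 0,"ay": 0,"az": 0,"claw": 5},{"x": 0,"y": 39,"z": 7,"ax": 0,"ay": 0,"az": 0,"claw": 5},{"x": 0,"y": 39,"z": 7,"ax": 0,"ay": 0,"az": 0,"claw": 5},{"x": 0,"y": 38,"z": 7,"ax": 0,"ay": 0,"az": 0,"claw": 5},{"x": 0,"y": 34,"z": 7,"ax": 0,"ay": 0,"az": 0,"claw": 5},{"x": 0,"y": 25,"z": 5,"ax": 0,"ay": 0,"az": 0,"claw": 5},{"x": 0,"y": 12,"z": 2,"ax": 0,"ay": 0,"az": 0,"claw": 5}]}}

```text
time: 40.48
tool_pos: [0.6167, -0.0268, 0.1849]
tool_rot: [[0.003, -0.097, 0.995], [0.004, 0.995, 0.097], [-1.0, 0.003, 0.003]]
force: [0.4, -0.2, -1.9]
gripper_width: 0.17
```

Emit:
{"name": "jog_arm", "arguments": {"increments": [{"x": 0,"y": 0,"z": 0,"ax": 0.08,"ay": 0,"az": 0,"claw": 5},{"x": 0,"y": 0,"z": 0,"ax": 0.12,"ay": 0,"az": 0,"claw": 5},{"x": 0,"y": 0,"z": 0,"ax": 0.12,"ay": 0,"az": 0,"claw": 5},{"x": 0,"y": 0,"z": 0,"ax": 0.12,"ay": 0,"az": 0,"claw": 5},{"x": 0,"y": 0,"z": 0,"ax": 0.12,"ay": 0,"az": 0,"claw": 5},{"x": 0,"y": 0,"z": 0,"ax": 0.12,"ay": 0,"az": 0,"claw": 5},{"x": 0,"y": 0,"z": 0,"ax": 0.12,"ay": 0,"az": 0,"claw": 5},{"x": 0,"y": 0,"z": 0,"ax": 0.12,"ay": 0,"az": 0,"claw": 5},{"x": 0,"y": 0,"z": 0,"ax": 0.12,"ay": 0,"az": 0,"claw": 5},{"x": 0,"y": 0,"z": 0,"ax": 0.12,"ay": 0,"az": 0,"claw": 5},{"x": 0,"y": 0,"z": 0,"ax": 0.12,"ay": 0,"az": 0,"claw": 5},{"x": 0,"y": 0,"z": 0,"ax": 0.12,"ay": 0,"az": 0,"claw": 5},{"x": 0,"y": 0,"z": 0,"ax": 0.1,"ay": 0,"az": 0,"claw": 5},{"x": 0,"y": 0,"z": 0,"ax": 0.06,"ay": 0,"az": 0,"claw": 5},{"x": 0,"y": 0,"z": 0,"ax": 0,"ay": 0,"az": 0,"claw": 5},{"x": 0,"y": 0,"z": 0,"ax": 0,"ay": 0,"az": 0,"claw": 5}]}}

```text
time: 41.82
tool_pos: [0.6165, -0.0327, 0.1844]
tool_rot: [[0.002, 0.995, 0.104], [0.001, 0.104, -0.995], [-1.0, 0.002, -0.001]]
force: [-1.0, 0.3, -2.6]
gripper_width: 0.17
```

```bash
python3 - <<'E'
from h import *
plan(.6181,-.032,.076,5.65)
c,im=snap('wrist','w19')
E
```

```text
t 41.8167 pos [ 0.6165 -0.0327  0.1844] yaw 5.99 width 0.17020841423022526 F [-1.   0.3 -2.6]
shift before turn [108.4   1.5  -0.5] turn [ 0.006  -0.0009 -0.0021] shift after turn [108.4   1.7  -0.6]
```

View pics/w19.png

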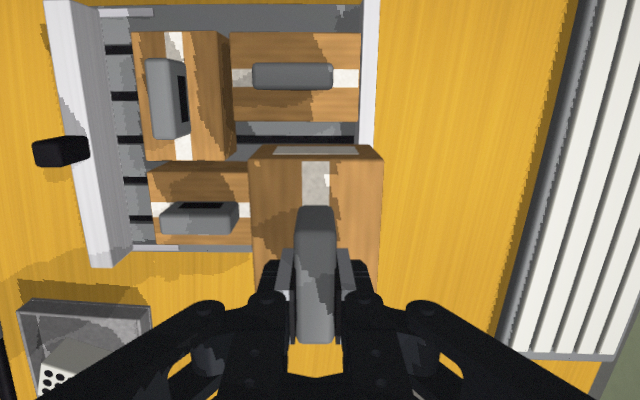

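Emit:
{"name": "jog_arm", "arguments": {"increments": [{"x": 35,"y": 0.3,"z": 0.5,"ax": 0.006,"ay": 0,"az": 0,"claw": 5},{"x": 35,"y": 0,"z": 0,"ax": 0,"ay": 0,"az": 0,"claw": 5},{"x": 20,"y": 0,"z": 0,"ax": 0,"ay": 0,"az": 0,"claw": 5},{"x": 8,"y": 0,"z": 0,"ax": 0,"ay": 0,"az": 0,"claw": 5},{"x": 4,"y": 0,"z": 0,"ax": 0,"ay": 0,"az": 0,"claw": 5},{"x": 2,"y": 0,"z": 0,"ax": 0,"ay": 0,"az": 0,"claw": 5},{"x": 1,"y": 0,"z": 0,"ax": 0,"ay": 0,"az": 0,"claw": 5},{"x": 0,"y": 0,"z": 0,"ax": 0,"ay": 0,"az": 0,"claw": 5}]}}

```text
time: 42.53
tool_pos: [0.618, -0.0326, 0.0802]
tool_rot: [[0.004, 0.995, 0.097], [0.001, 0.097, -0.995], [-1.0, 0.004, -0.001]]
force: [-0.7, -0.1, -2.4]
gripper_width: 0.17
```

Emit:
{"name": "jog_arm", "arguments": {"increments": [{"x": 2,"y": 0,"z": 0,"ax": 0,"ay": 0,"az": 0,"claw": 5},{"x": 2,"y": 0,"z": 0,"ax": 0,"ay": 0,"az": 0,"claw": 5},{"x": 0,"y": 0,"z": 0,"ax": 0,"ay": 0,"az": 0,"claw": 5}]}}

```text
time: 42.78
tool_pos: [0.6179, -0.0323, 0.0757]
tool_rot: [[0.004, 0.995, 0.097], [0.001, 0.097, -0.995], [-1.0, 0.004, -0.001]]
force: [0.6, 0.9, 2.1]
gripper_width: 0.169
```

Emit:
{"name": "jog_arm", "arguments": {"increments": [{"x": 0,"y": 0,"z": 0,"ax": 0,"ay": 0,"az": 0,"claw": 25},{"x": 0,"y": 0,"z": 0,"ax": 0,"ay": 0,"az": 0,"claw": 45},{"x": 0,"y": 0,"z": 0,"ax": 0,"ay": 0,"az": 0,"claw": 45},{"x": -15,"y": 0,"z": 0,"ax": 0,"ay": 0,"az": 0,"claw": 45},{"x": -40,"y": 0,"z": 0,"ax": 0,"ay": 0,"az": 0,"claw": 60},{"x": -40,"y": 0,"z": 0,"ax": 0,"ay": 0,"az": 0,"claw": 60},{"x": -40,"y": 0,"z": 0,"ax": 0,"ay": 0,"az": 0,"claw": 60},{"x": -40,"y": 0,"z": 0,"ax": 0,"ay": 0,"az": 0,"claw": 60},{"x": 0,"y": 30,"z": -30,"ax": 0,"ay": 0,"az": 0,"claw": 60},{"x": 0,"y": -30,"z": -20,"ax": 0,"ay": 0,"az": 0,"claw": 60},{"x": 0,"y": -38,"z": 0,"ax": 0,"ay": 0,"az": 0,"claw": 60},{"x": 0,"y": -38,"z": 0,"ax": 0,"ay": 0,"az": 0,"claw": 60},{"x": 0,"y": -38,"z": 0,"ax": 0,"ay": 0,"az": 0,"claw": 60},{"x": 0,"y": 0,"z": 0,"ax": 0,"ay": 0,"az": 0,"claw": 60},{"x": 0,"y": 0,"z": 0,"ax": 0,"ay": 0,"az": 0,"claw": 60}]}}

```text
time: 44.03
tool_pos: [0.4963, 0.0052, 0.2503]
tool_rot: [[0.002, 0.995, 0.097], [0.002, 0.097, -0.995], [-1.0, 0.002, -0.002]]
force: [1.1, 0.0, 0.4]
gripper_width: 0.603
```

```bash
python3 - <<'E'
from h import *
plan(.435,-.016,.25,95.65)
c,im=snap('wrist','w20')
cv2.imwrite('pics/z20.png',cv2.resize(im[60:360,180:520],None,fx=1.9,fy=1.9,interpolation=cv2.INTER_CUBIC))
E
```

```text
t 44.0333 pos [0.4963 0.0052 0.2503] yaw 5.54 width 0.6033441718584045 F [1.1 0.  0.4]
shift before turn [  0.2 -63.   15.2] turn [-1.5727e+00  1.0000e-04 -3.1000e-03] shift after turn [  0.3 -15.1 -63.1]
```

View pics/w20.png

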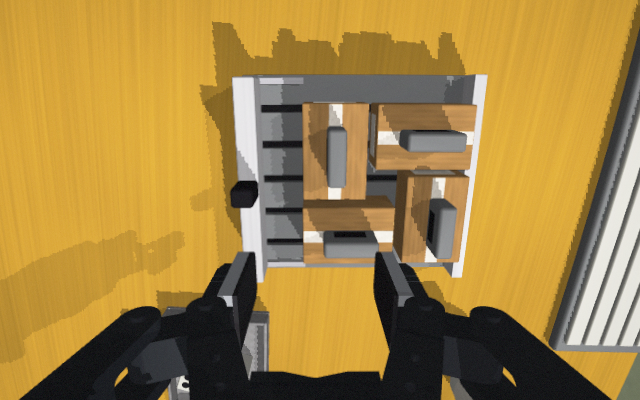

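Emit:
{"name": "jog_arm", "arguments": {"increments": [{"x": 0,"y": -31,"z": 8,"ax": 0,"ay": 0,"az": 0,"claw": 60},{"x": 0,"y": -32,"z": 7,"ax": 0,"ay": 0,"az": 0,"claw": 60},{"x": 0,"y": 0,"z": 0,"ax": -0.1,"ay": 0,"az": 0,"claw": 60},{"x": 0,"y": 0,"z": 0,"ax": -0.12,"ay": 0,"az": 0,"claw": 60},{"x": 0,"y": 0,"z": 0,"ax": -0.12,"ay": 0,"az": 0,"claw": 60},{"x": 0,"y": 0,"z": 0,"ax": -0.12,"ay": 0,"az": 0,"claw": 60},{"x": 0,"y": 0,"z": 0,"ax": -0.12,"ay": 0,"az": 0,"claw": 60},{"x": 0,"y": 0,"z": 0,"ax": -0.12,"ay": 0,"az": 0,"claw": 60},{"x": 0,"y": 0,"z": 0,"ax": -0.12,"ay": 0,"az": 0,"claw": 60},{"x": 0,"y": 0,"z": 0,"ax": -0.12,"ay": 0,"az": 0,"claw": 60},{"x": 0,"y": 0,"z": 0,"ax": -0.12,"ay": 0,"az": 0,"claw": 60},{"x": 0,"y": 0,"z": 0,"ax": -0.12,"ay": 0,"az": 0,"claw": 60},{"x": 0,"y": 0,"z": 0,"ax": -0.12,"ay": 0,"az": 0,"claw": 60},{"x": 0,"y": 0,"z": 0,"ax": -0.12,"ay": 0,"az": 0,"claw": 60},{"x": 0,"y": 0,"z": 0,"ax": -0.1,"ay": 0,"az": 0,"claw": 60},{"x": 0,"y": 0,"z": 0,"ax": -0.053,"ay": 0,"az": 0,"claw": 60},{"x": 0,"y": 0,"z": 0,"ax": 0,"ay": 0,"az": 0,"claw": 60},{"x": 0,"y": 0,"z": 0,"ax": 0,"ay": 0,"az": 0,"claw": 60}]}}

```text
time: 45.58
tool_pos: [0.4379, -0.0157, 0.2497]
tool_rot: [[0.003, -0.097, 0.995], [0.001, 0.995, 0.097], [-1.0, 0.001, 0.003]]
force: [-0.2, 0.6, 0.3]
gripper_width: 0.605
```

```bash
python3 - <<'E'
from h import *
plan(.436,-.0159,.072,95.65)
c,im=snap('wrist','w21')
cv2.imwrite('pics/z21.png',cv2.resize(im[60:360,160:480],None,fx=1.9,fy=1.9,interpolation=cv2.INTER_CUBIC))
E
```

```text
t 45.5833 pos [ 0.4379 -0.0157  0.2497] yaw 95.55 width 0.6048570819201193 F [-0.2  0.6  0.3]
shift before turn [177.7  -0.2  -2.4] turn [-0.0017  0.0027 -0.0012] shift after turn [177.7  -0.   -1.9]
```

View pics/z21.png

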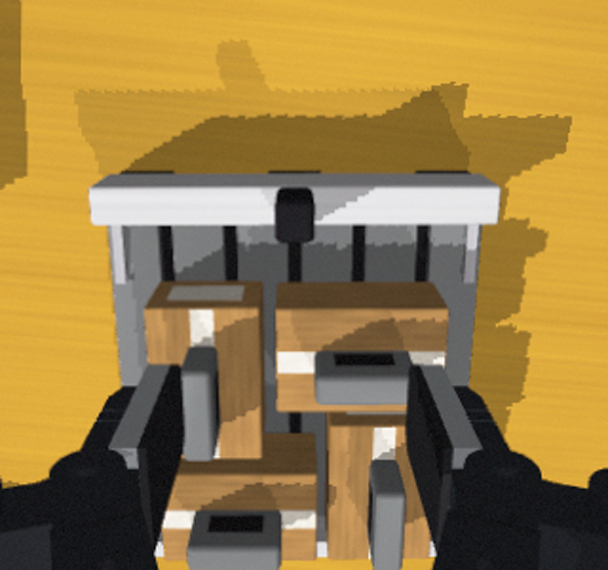

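Emit:
{"name": "jog_arm", "arguments": {"increments": [{"x": 30,"y": 0,"z": -3,"ax": 0,"ay": 0,"az": 0,"claw": 55},{"x": 40,"y": 0,"z": 0,"ax": 0,"ay": 0,"az": 0,"claw": 55},{"x": 40,"y": 0,"z": 0,"ax": 0,"ay": 0,"az": 0,"claw": 55},{"x": 35,"y": 0,"z": 0,"ax": 0,"ay": 0,"az": 0,"claw": 55},{"x": 20,"y": 0,"z": 0,"ax": 0,"ay": 0,"az": 0,"claw": 55},{"x": 9,"y": 0,"z": 0,"ax": 0,"ay": 0,"az": 0,"claw": 55},{"x": 4,"y": 0,"z": 0,"ax": 0,"ay": 0,"az": 0,"claw": 55},{"x": 0,"y": 0,"z": 0,"ax": 0,"ay": 0,"az": 0,"claw": 30},{"x": 0,"y": 0,"z": 0,"ax": 0,"ay": 0,"az": 0,"claw": 5},{"x": 0,"y": 0,"z": 0,"ax": 0,"ay": 0,"az": 0,"claw": 5},{"x": 0,"y": 0,"z": 0,"ax": 0,"ay": 0,"az": 0,"claw": 5},{"x": 0,"y": 0,"z": 0,"ax": 0,"ay": 0,"az": 0,"claw": 5},{"x": 0,"y": 0,"z": 0,"ax": 0,"ay": 0,"az": 0,"claw": 5},{"x": 0,"y": 0,"z": 0,"ax": 0,"ay": 0,"az": 0,"claw": 5}], "grip_force": 25}}

```text
time: 46.8
tool_pos: [0.4349, -0.0159, 0.0724]
tool_rot: [[0.004, -0.099, 0.995], [0.001, 0.995, 0.099], [-1.0, 0.001, 0.004]]
force: [1.0, -2.9, 7.5]
gripper_width: 0.207
```

Emit:
{"name": "jog_arm", "arguments": {"increments": [{"x": 0,"y": 0,"z": 3,"ax": 0,"ay": 0,"az": 0,"claw": 5},{"x": 0,"y": 0,"z": 6,"ax": 0,"ay": 0,"az": 0,"claw": 5},{"x": 0,"y": 0,"z": 6,"ax": 0,"ay": 0,"az": 0,"claw": 5},{"x": 0,"y": 0,"z": 6,"ax": 0,"ay": 0,"az": 0,"claw": 5},{"x": 0,"y": 0,"z": 5,"ax": 0,"ay": 0,"az": 0,"claw": 5},{"x": 0,"y": 0,"z": 3,"ax": 0,"ay": 0,"az": 0,"claw": 5},{"x": 0,"y": 0,"z": 3,"ax": 0,"ay": 0,"az": 0,"claw": 5},{"x": 0,"y": 0,"z": 2,"ax": 0,"ay": 0,"az": 0,"claw": 5},{"x": 0,"y": 0,"z": 0,"ax": 0,"ay": 0,"az": 0,"claw": 5}]}}

```text
time: 47.55
tool_pos: [0.4685, -0.0125, 0.0724]
tool_rot: [[0.003, -0.099, 0.995], [0.001, 0.995, 0.099], [-1.0, 0.001, 0.003]]
force: [-0.7, -2.2, 6.3]
gripper_width: 0.203
```

Emit:
{"name": "jog_arm", "arguments": {"increments": [{"x": 0,"y": 0,"z": 1.5,"ax": 0,"ay": 0,"az": 0,"claw": 5},{"x": 0,"y": 0,"z": 1.5,"ax": 0,"ay": 0,"az": 0,"claw": 5},{"x": 0,"y": 0,"z": 1,"ax": 0,"ay": 0,"az": 0,"claw": 5},{"x": 0,"y": 0,"z": 0,"ax": 0,"ay": 0,"az": 0,"claw": 5}]}}

```text
time: 47.88
tool_pos: [0.4721, -0.0122, 0.0724]
tool_rot: [[0.003, -0.099, 0.995], [0.001, 0.995, 0.099], [-1.0, 0.001, 0.003]]
force: [-0.7, -2.1, 7.3]
gripper_width: 0.201
```

Emit:
{"name": "jog_arm", "arguments": {"increments": [{"x": 0,"y": 0,"z": 1,"ax": 0,"ay": 0,"az": 0,"claw": 5},{"x": 0,"y": 0,"z": 1,"ax": 0,"ay": 0,"az": 0,"claw": 5},{"x": 0,"y": 0,"z": 0,"ax": 0,"ay": 0,"az": 0,"claw": 5}]}}

```text
time: 48.13
tool_pos: [0.474, -0.012, 0.0724]
tool_rot: [[0.002, -0.099, 0.995], [0.001, 0.995, 0.099], [-1.0, 0.001, 0.003]]
force: [-1.2, -2.7, 7.0]
gripper_width: 0.202
```

Emit:
{"name": "jog_arm", "arguments": {"increments": [{"x": 0,"y": 0,"z": 1,"ax": 0,"ay": 0,"az": 0,"claw": 5},{"x": 0,"y": 0,"z": 1,"ax": 0,"ay": 0,"az": 0,"claw": 5},{"x": 0,"y": 0,"z": 0,"ax": 0,"ay": 0,"az": 0,"claw": 5}]}}

```text
time: 48.38
tool_pos: [0.4747, -0.0119, 0.0723]
tool_rot: [[0.0, -0.099, 0.995], [0.001, 0.995, 0.099], [-1.0, 0.001, 0.0]]
force: [-5.8, -1.9, 13.3]
gripper_width: 0.204
```

Emit:
{"name": "jog_arm", "arguments": {"increments": [{"x": 0,"y": 0,"z": 0.5,"ax": 0,"ay": 0,"az": 0,"claw": 5},{"x": 0,"y": 0,"z": 0,"ax": 0,"ay": 0,"az": 0,"claw": 5},{"x": 0,"y": 0,"z": -1,"ax": 0,"ay": 0,"az": 0,"claw": 15},{"x": 0,"y": 0,"z": 0,"ax": 0,"ay": 0,"az": 0,"claw": 40},{"x": 0,"y": 0,"z": 0,"ax": 0,"ay": 0,"az": 0,"claw": 40},{"x": -15,"y": 0,"z": 0,"ax": 0,"ay": 0,"az": 0,"claw": 40},{"x": -40,"y": 0,"z": 0,"ax": 0,"ay": 0,"az": 0,"claw": 40},{"x": -40,"y": 0,"z": 0,"ax": 0,"ay": 0,"az": 0,"claw": 40},{"x": -40,"y": 0,"z": 0,"ax": 0,"ay": 0,"az": 0,"claw": 40},{"x": -40,"y": 0,"z": 0,"ax": 0,"ay": 0,"az": 0,"claw": 40},{"x": 0,"y": 0,"z": 30,"ax": 0,"ay": 0,"az": 0,"claw": 40},{"x": 0,"y": 0,"z": 30,"ax": 0,"ay": 0,"az": 0,"claw": 40},{"x": 0,"y": 0,"z": 30,"ax": 0,"ay": 0,"az": 0,"claw": 40},{"x": 0,"y": 0,"z": 30,"ax": 0,"ay": 0,"az": 0,"claw": 40},{"x": 0,"y": 0,"z": 0,"ax": 0,"ay": 0,"az": 0,"claw": 40},{"x": 0,"y": 0,"z": 0,"ax": 0,"ay": 0,"az": 0,"claw": 40}]}}

```text
time: 49.72
tool_pos: [0.5952, 0.0006, 0.246]
tool_rot: [[0.001, -0.1, 0.995], [0.001, 0.995, 0.1], [-1.0, 0.001, 0.001]]
force: [-0.6, -0.1, -0.1]
gripper_width: 0.401
```

```bash
python3 - <<'E'
from h import *
plan(.6,0,.25,95.65)
c,im=snap('wrist','w22')
cv2.imwrite('pics/z22.png',cv2.resize(im[40:270,180:460],None,fx=2.5,fy=2.5,interpolation=cv2.INTER_CUBIC))
c,im=snap('scene','s22')
E
```

```text
t 49.7167 pos [0.5952 0.0006 0.246 ] yaw 95.72 width 0.40144231990867835 F [-0.6 -0.1 -0.1]
shift before turn [-4.  -1.1  4.7] turn [ 0.0013  0.001  -0.0013] shift after turn [-4.  -1.1  4.7]
```

View pics/z22.png

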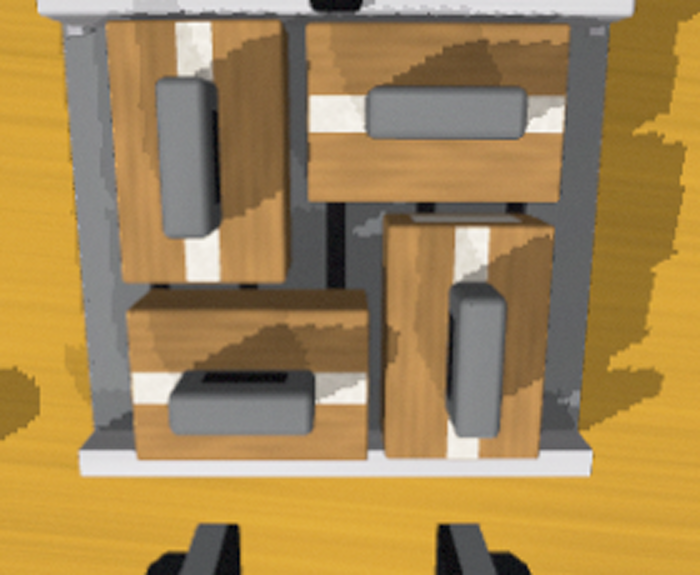

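View pics/s22.png

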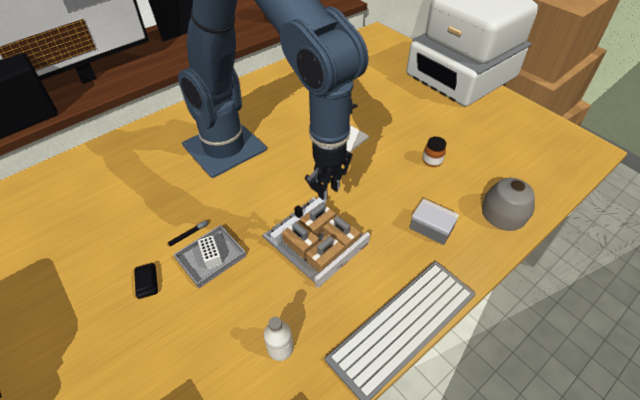

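```bash
python3 - <<'E'
from h import *
c,im=load('w22')
K=[(-45,-30,65),(-45,30,65),(45,30,65),(45,-30,65)]
Q=[(-30,-45,65),(-30,45,65),(30,45,65),(30,-45,65)]
for n,pp,L in(('P1',[(106,22),(286,22),(287,282),(124,282)],K),('P2',[(384,228),(553,234),(540,457),(385,457)],K),('P3',[(307,24),(570,27),(558,201),(309,201)],Q),('P4',[(128,311),(369,308),(366,458),(137,458)],Q)):
    r=fit([(c,L,zp(pp,2.5,180,40))],(.566,0,5));print(n,round(r[1],1),loc(r[0]))
print(bot.spot_in('carton1','wrist') and None)
print(bot.hand_in(),bot.state()['time'])
E
```

```text
P1 1.1 (array([-34.9, -47.7]), np.float64(-0.1))
P2 3.1 (array([34. , 47.9]), np.float64(0.4))
P3 1.3 (array([-49. ,  34.3]), np.float64(-0.0))
P4 1.3 (array([ 48.5, -32.6]), np.float64(0.2))
None
the job is handed in; nothing more can be done
the job is handed in; nothing more can be done
```

The job is finished and handed in, at about 50 s of the 210 s allowed. The hand-in reports no verdict, so what follows rests on my own checks.

**What I did**
- Stood the tube rack in the tray and slid the bar back until it hit its stop.
- Found only four cartons, so I laid them as a pinwheel.
- One carton was knocked about 40 mm out of place after I had set it down. I saw it in the wrist picture and put it back before placing the last one.
- Slid the bar home until it hit its stop; by the arm's readings it travelled about 40 mm.

**Last checks**

Carton centres in slab x, y, measured from the last wrist picture:

| Measured (mm) | Target (mm) | Turn error (degrees) |
|---|---|---|
| (-35, -48) | (-34, -49) | 0.1 |
| (34, 48) | (34, 49) | 0.4 |
| (-49, 34) | (-49, 34) | 0.0 |
| (49, -33) | (49, -34) | 0.2 |

- **Final scene picture:** the rack stands in the tray, the other things on the bench look where they were, and the gripper is clear of everything. I judged the rack and bench items by eye and did not remeasure them.
- **Disagreements:** with height left free, most picked outlines came out 3 to 17 mm too low, the large ones in the first, distant view. I put that down to corners picked slightly inside the true edges. One carton in the final check fitted less closely, with a 3-pixel error.

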